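# Lean a framed mirror on the inspection stand against its keyhole-locked foot stop

## Task

Fit the foot stop on the inspection stand, fence towards the wall: drop its keyholes over the two screw heads, pull it back from the wall until it locks, and let go. Then lift the pale-wood mirror out of the slanted rack and, keeping it upright, set it gently in the middle of the stand, square to the wall and glass facing out, foot against the stop's fence, back leaning on the rail. Leave the dark picture in the rack and do not disturb the other things on the bench.

Things in the scene. Friction and masses are not known exactly. Their poses are not given: they have to be found in the camera images.
- stand: Inspection stand, fixed. Origin: centre of its underside; x axis points from the open front to the wall, y along the wall, z up. Slick grey base 190 (x) x 200 (y) x 12 mm thick; without the stop a leaning mirror's foot slides away on it. Upright plywood wall, 170 mm wide, front face at x = 64, with a smooth black rail along its top.
- rail_mid (a point): Middle of the axis of the wall's top rail (stand x = 70, z = 108 mm); rail radius 6, 170 mm long along y, its top at z = 114. Axes as the stand's. A mirror with its foot against the locked stop and its back on the rail leans 25 degrees from vertical towards the wall; the centre of its lower edge face is then at stand x = 13.5, z = 14.5 mm.
- screws_mid (a point): Point on the base's top midway between the two steel shoulder screws (stand x = -20, z = 12); axes as the stand's. Screws at y = +40 and -40 mm: shank 7 mm in diameter, 7.8 mm clear under the head, head 15 mm in diameter, 5 mm thick, its top 12.8 mm above the base.
- stop_seat (a point): Where the foot stop's origin lies when it is locked (stand x = -23, y = 0, z = 12 mm), same axes as the stand and the fitted stop. Locked, the fence's wall-side face is at stand x = 8. To get there the stop is lowered onto the base 16 mm nearer the wall (stand x = -7), then pulled 16 mm away from the wall till the shanks meet the slot ends.
- foot_stop: Foot stop, loose, about 0.3 kg, starts flat on the bench. Dark steel plate 5 mm thick, 62 (x) x 128 (y) mm. Origin: centre of its underside; z up; x points to the wall when fitted. Fence along the +x edge, from x = 21 to 31, 30 mm high. Orange grip lug from x = 7 to 21, y = -14 to 14, 80 mm high. Slides freely on the stand's base.
- stop_lug_top (a point): Centre of the top of the foot stop's orange lug (stop x = 14, z = 80 mm). The lug is 28 mm across in y, 14 mm in x: grip it across the 28 mm from above, fingertips staying above the fence (over z = 32 mm).
- keyholes_mid (a point): Point on the foot stop's underside midway between its two keyhole holes (stop x = -13). Holes at y = +40 and -40 mm, 21 mm across, through the 5 mm plate; from each a slot 11 mm wide runs towards +x and ends at stop x = 6.5.
- rack: Slanted plywood rack, fixed. Origin: centre of its underside; base 200 (x) x 160 (y) x 12 mm. Two slots 15 mm wide along y; boards in them lean 30 degrees from vertical towards rack +x, feet at x = -73 and x = 5. Each slot has a back rest 85 mm and a front lip 32 mm high, measured along the board. The mirror may be in either slot.
- mirror: Framed mirror, loose rigid board, about 0.3 kg: pale wood frame, pale blue-grey glass, cardboard back. 12 mm thick (x), 140 wide (y), 160 high (z). Origin: centre of its lower edge face; z runs up the board, x points out of its back (glass at -x). On the stand its x axis points as the stand's x, 25 degrees downward.
- mirror_top (a point): Centre of the mirror's top edge face, 160 mm from its origin along the board; axes as the mirror's. Grip here across the 12 mm thickness, fingers pointing down along the board, and draw the mirror out of the slot along the board.
- dark_picture: Dark-framed picture with a cream mount, same size and axes as the mirror, in the other rack slot, where it stays. The two boards' middle planes are 68 mm apart.
- squeeze_bottle: White squeeze bottle with a red nozzle, 60 mm across, 174 mm high, standing, loose; origin at the centre of its underside. It may stand at any of three places, one of them between rack and stand.
- tape_roll: Roll of brown tape lying flat, 116 mm across, 48 mm high, loose; origin at the centre of its underside
- tub_green: Tub with a green lid, 66 mm across, 70 mm high, loose; origin at the centre of its underside
- tub_yellow_1: Tub with a yellow lid, 66 mm across, 70 mm high, loose, beyond the rack; origin at the centre of its underside
Mind the look-alikes: they are no part of the job. Leave any purple look-alike of the mirror alone.

How it is judged (in metres and radians):
On the way, in this order (a step that is already met when the one before it is completed fails the run):
1. the foot stop is locked on both screws, pulled back, and let go of (x of foot_stop in the frame of stand between -0.029 and -0.018 m and y of foot_stop in the frame of stand between -0.005 and 0.005 m and z of foot_stop in the frame of stand below 0.016 m and angle between foot_stop's own z axis and vertical below 0.06 rad and contact force between the fingers and foot_stop below 0.2 N), for 0.2 s.
2. the mirror is lifted clear of the rack (height (world z) of mirror above 0.08 m), for 0.1 s.
At the end, for the whole second after the job is handed in: Stop flat on the base, on both screws, within 5 mm of fully pulled back. Mirror leaning on the rail, foot on the base within 6 mm of the fence, 22 to 28.5 degrees from vertical, glass facing out, within 30 mm of the stand's middle and 7 degrees of square, at rest (x of foot_stop in the frame of stand between -0.029 and -0.018 m and y of foot_stop in the frame of stand between -0.005 and 0.005 m and z of foot_stop in the frame of stand below 0.016 m and angle between foot_stop's own z axis and vertical below 0.06 rad and x of mirror in the frame of stand between 0.007 and 0.0195 m and y of mirror in the frame of stand between -0.03 and 0.03 m and z of mirror in the frame of stand below 0.021 m and angle between mirror's own z axis and vertical between 0.38 and 0.5 rad and angle between mirror's own x axis and vertical above 1.8 rad and angle between the y axis of mirror and the y axis of stand, either way round below 0.12 rad and linear speed of mirror below 0.02 m/s and angular speed of mirror below 0.1 rad/s); the robot touches nothing.
It fails at once if the mirror is tipped more than 60 degrees from upright (angle between mirror's own z axis and vertical above 1.05 rad).
It fails at once if the mirror is set down on the stand hard (over 60 N) (contact force between mirror and stand above 60 N).
It fails at once if the dark picture is moved by more than 20 mm (distance of dark_picture from where it was at the start of the episode above 0.02 m).
It fails at once if the bottle, the tape roll, the green or the yellow tub is moved by more than 30 mm (distance of any of squeeze_bottle, tape_roll, tub_green, tub_yellow_1 from where it was at the start of the episode above 0.03 m).
It also fails if it takes over 61 s, if anything falls off the work surface, if the arm or the gripper's body presses on something with over 40 N, if the wrist force passes 120 N, or if a joint passes its speed limit or range.

## Robot

A 7-joint arm with a two-finger parallel gripper is mounted at the origin on the work surface; the furniture and walls round the work are solid. World frame = base frame: x ahead of the robot, y to its left, z up, the work surface at z = 0. Lengths are in mm, angles in rad, forces in N, time in s.
With the tool pointing down it reaches from about 350 to 900 mm from the base axis. Payload 7.2 kg.
Tool frame: the origin (TCP) lies at the very end of the fingers, on their centre line; the grasp point (between the pads) lies 19 mm behind it (ctrl.tcp_to_grasp is the distance from the TCP to the grasp point, in mm); z points along the fingers, y is the direction in which the jaws open and shut (so a half turn about z gives the same grasp; the last joint's range is limited). The gripper opens to 85 mm and grips with 20 to 120 N. Pads are 22 mm wide; open, the fingers measure 114 mm over their backs; the gripper's body (76 mm by 85 mm) begins 54 mm behind the grasp point. The pads swing forward as they close: fully open they stand 13 mm farther back than shut.
Start: joints at [-1.272, 0.411, -0.013, 1.596, 0.006, 1.134, -0.082], TCP at [224.153, 583.424, 231.297] pointing down, gripper open.
Joint ranges: [-2.95, 2.95], [-0.29, 1.99], [-1.47, 1.44], [0.14, 2.54], [-1.03, 4.17], [0.13, 1.85], [-2.86, 2.86]. Speed limits (rad/s): [2.39, 2.39, 3.01, 3.01, 3.14, 3.14, 3.14].

## Interface

Orientations are given as a unit quaternion [w, x, y, z].
In Python, from plant import ctrl gives the robot as it stands.
- The arm moves only by the shell command python3 -m pendant 'ROWS' [FORCE]. ROWS is JSON, a list of rows, each a list of 3 entries, a list of its own where there are three numbers: the shift along the tool's x, y, z in cm, then the turn about the tool's z in rad, then the finger opening in cm, from 0 to 8.54. In form: [[[tx, ty, tz], spin, jaw], ...]. A call has 1 to 20 rows; each row shifts and turns the pose as measured when the row begins, along the tool's axes as they then stand; what a row does not reach is not made up. A row lasts 1/10 s, in which the tool goes at most 50 mm and 8.59 degrees, less where a joint would pass 70% of its speed; a pose out of reach is approached as far as the arm can. A call with a gripper value outside its range is refused whole. The fingers move at their own pace and stop on an object; FORCE is the grip in N (left out, the last holds). Time passes only in rows, so rows that do not move let the fingers close. It gives the time, the measured TCP pose, the force and the opening at its end, in the units of the state.
- ctrl.sense(): the state, without advancing time (a new reading comes with each control period).
- ctrl.get_image(name): name is "scene" or "top" or "wrist"; returns (picture, depth): 384x512x3 uint8, red, green, blue; 384x512 float32, mm along the optical axis (not along the pixel's ray), 0 where there is no reading.
- ctrl.get_calibration(name): a dict with "K" (3x3 intrinsics, pixels), "R" (3x3) and "t" (3): a world point X has camera coordinates R X + t; the wrist camera has in their place "mount" (4x4, takes a point from camera to tool coordinates, whose origin is the TCP and whose axes are the flange's). Camera axes: x right, y down, z forward; pixel columns grow to the right and rows downward; lengths in mm; the calibration is good to about 2 mm. The wrist camera is an equidistant fisheye: a pixel r from the principal point sees the ray r / f radians off the axis. A picture is of the moment at which its call begins: read the wrist's pose just before it. get_calibration takes no time and is no camera call.
- ctrl.sign_off(): hands the job in, once; it reports no verdict.
The state is a dict: "time": time; "joint_pos": joint angles; "qd": joint speeds; "joint_efforts": joint torques, N m; "ee_pos": TCP position; "orientation": TCP orientation; "contact_force": force on the tool from outside, world axes, zero at the start; "ft_torque": the same for the moment, N m; "opening": opening from 0.0 (shut) to 1.0 (fully open).
Only numpy, scipy, OpenCV 4.12 (cv2) and the standard library are available. Lean on these libraries where they do the work, as an engineer would, in place of code of your own. Each camera call takes 0.05 s, during which the arm holds its last target.

## Working session

There is one attempt and no reset: what is moved stays moved. The work goes in short steps, Python scripts to look and compute and a shell command to move; the robot and the scene stay as the last step left them, time stands still between calls to the robot, and variables do not carry over. Pictures are saved under pics/ and viewed, and the job is handed in when it is done.

```bash
ls; mkdir -p pics
python3 - <<'E'
from plant import ctrl
import cv2,numpy as np
print(ctrl.sense())
for n in ['scene','top']:
    p,d=ctrl.get_image(n); cv2.imwrite(f'pics/{n}0.png',p[:,:,::-1]); np.save(f'pics/{n}0d.npy',d)
    print(ctrl.get_calibration(n))
print(ctrl.get_calibration('wrist'))
E
```

```text
pics
{'time': 0.0, 'joint_pos': array([-1.27222506,  0.41187837, -0.01268325,  1.59704381,  0.00561251,
        1.13427619, -0.08222643]), 'qd': array([ 0.0007747 , -0.00010983, -0.00079844,  0.00093769,  0.00029413,
       -0.0017579 , -0.00017372]), 'joint_efforts': array([-8.40510129e-04, -6.00628710e+01,  6.81976955e-01, -2.99414080e+01,
        1.38198968e-02,  1.05194098e-02, -4.47435838e-06]), 'ee_pos': array([224.0108568 , 582.95604751, 230.46673   ]), 'orientation': array([-7.67617711e-05,  1.82370661e-01,  9.83229539e-01, -7.81325359e-04]), 'contact_force': array([-0.00336495,  0.00423705, -0.58072794]), 'ft_torque': array([-0.01215169, -0.00754697,  0.00468558]), 'opening': 0.9967613115371122}
{'K': array([[380.19947936,   0.        , 252.83009024],
       [  0.        , 380.19947936, 193.50177423],
       [  0.        ,   0.        ,   1.        ]]), 'R': array([[ 0.82006958, -0.57199645,  0.01749117],
       [-0.32765831, -0.49438276, -0.80512466],
       [ 0.46917578,  0.65452712, -0.59284765]]), 't': array([-447.76578188,  260.63196304, 1010.84765095])}
{'K': array([[4
[... 167 characters left out ...]
135, -0.99963666,  0.01048578],
       [-0.98545462,  0.02271247, -0.16841416],
       [ 0.16811481, -0.01451522, -0.98566055]]), 't': array([ -14.86918515,  520.8403688 , 1263.80188437])}
{'K': array([[297.31863964,   0.        , 255.96254847],
       [  0.        , 297.31863964, 192.08173013],
       [  0.        ,   0.        ,   1.        ]]), 'mount': array([[-5.77452982e-04, -9.49960152e-01, -3.12370576e-01,
         8.01174499e+01],
       [ 9.99999833e-01, -5.55961781e-04, -1.57861693e-04,
        -8.74188862e-02],
       [-2.37037843e-05, -3.12370615e-01,  9.49960314e-01,
        -1.42425518e+02],
       [ 0.00000000e+00,  0.00000000e+00,  0.00000000e+00,
         1.00000000e+00]])}
```

View pics/scene0.png

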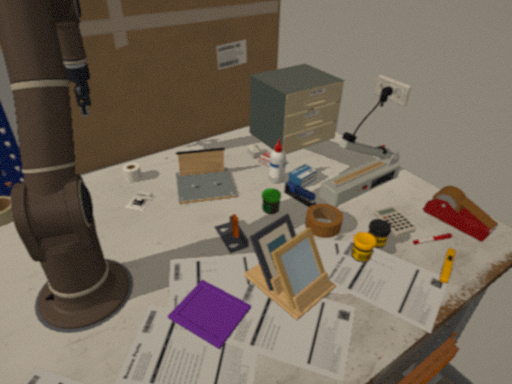

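View pics/top0.png

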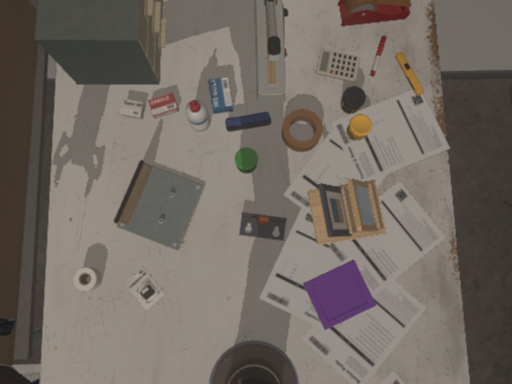

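The scene shows the stand at top px (160,205) with its wall to the upper left, and the foot stop at (262,226). There are three mirror-like things in the top view:
- A pale-wood frame with blue-grey glass, in the rack's right slot at (366,205). It fits the mirror's description.
- A dark frame with a cream mount, in the left slot at (337,210). This is the picture.
- A purple slab lying flat at (340,293). This is the look-alike.

I'll confirm in crops.

```bash
cat > h.py <<'E'
import numpy as np,cv2
from plant import ctrl
from scipy.spatial.transform import Rotation as Rot
def unproj(cal,d,u,v):
    K,R,t=cal['K'],cal['R'],cal['t']
    z=d
    c=np.stack([(u-K[0,2])/K[0,0]*z,(v-K[1,2])/K[1,1]*z,z],-1)
    return (c-t)@R
def cloud(cal,d):
    v,u=np.mgrid[:d.shape[0],:d.shape[1]]
    return unproj(cal,d,u,v)
def proj(cal,X):
    c=np.atleast_2d(X)@cal['R'].T+cal['t']
    p=c@cal['K'].T
    return p[:,:2]/p[:,2:]
def toolR():
    q=ctrl.sense()['orientation']; return Rot.from_quat([q[1],q[2],q[3],q[0]]).as_matrix()
def at_plane(cal,u,v,z):
    K,R,t=cal['K'],cal['R'],cal['t']
    o=-R.T@t; r=R.T@np.array([(u-K[0,2])/K[0,0],(v-K[1,2])/K[1,1],1.])
    return o+r*(z-o[2])/r[2]
E
python3 - <<'E'
import cv2,numpy as np
p=cv2.imread('pics/top0.png')
a=cv2.resize(p[150:260,105:215],None,fx=7,fy=5.4*7/5.4,interpolation=cv2.INTER_CUBIC)
a=cv2.resize(p[155:255,108:208],(600,600),interpolation=cv2.INTER_CUBIC)
b=cv2.resize(p[205:250,230:295],(780,540),interpolation=cv2.INTER_CUBIC)
c=cv2.resize(p[170:250,300:395],(712,600),interpolation=cv2.INTER_CUBIC)
s=cv2.imread('pics/scene0.png')
d=cv2.resize(s[205:320,205:345],(730,600),interpolation=cv2.INTER_CUBIC)
for n,i in zip('abcd',[a,b,c,d]): cv2.imwrite(f'pics/crop_{n}.png',i)
E
```

```text
(no output)
```

View pics/crop_a.png

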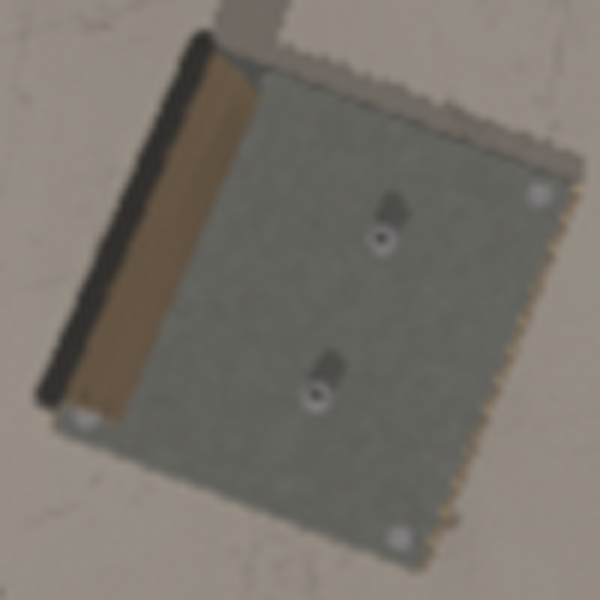

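View pics/crop_b.png

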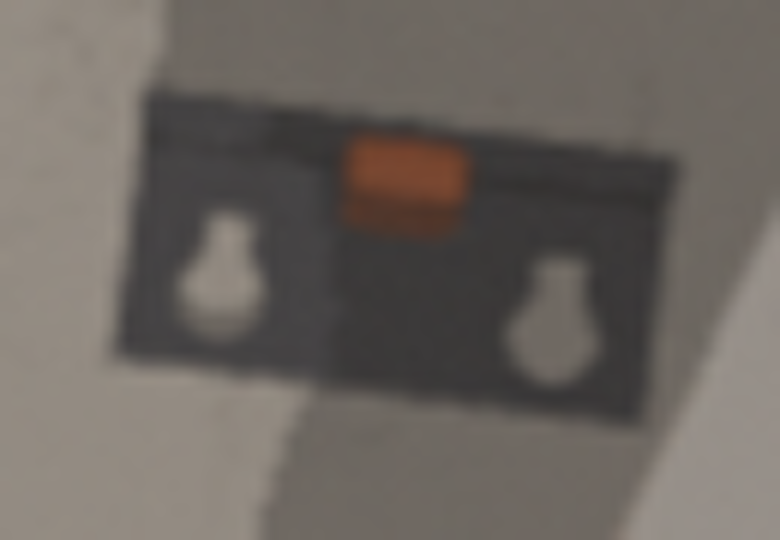

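View pics/crop_c.png

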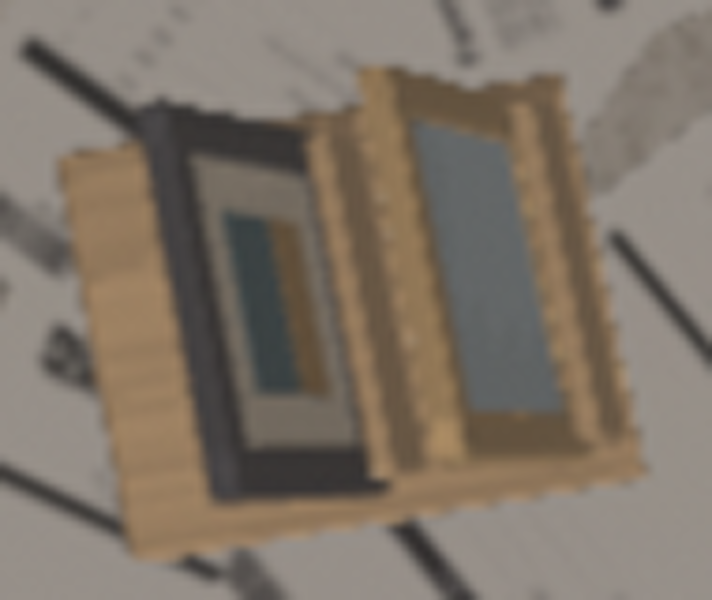

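View pics/crop_d.png

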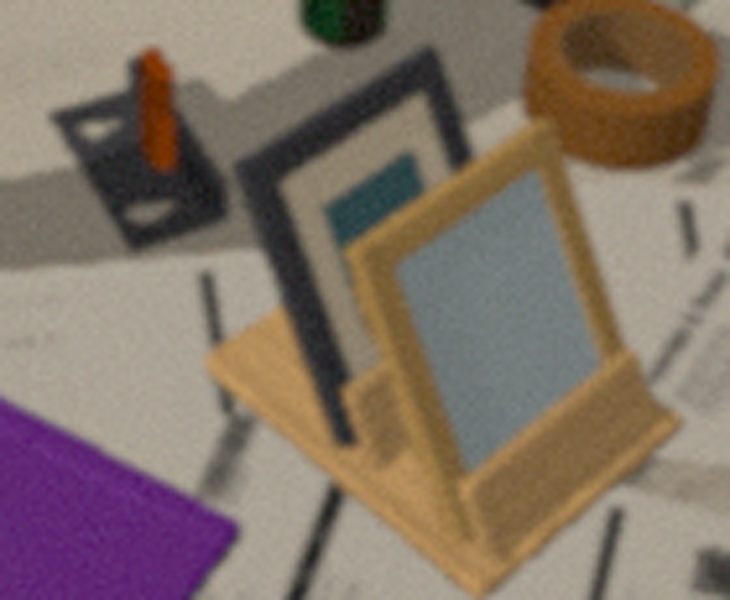

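Crop c/d: the board in the front slot is a pale-wood frame with blue-grey glass, so it's the mirror. The dark picture is in the rear slot. The mirror leans towards image-left (world +y). Next, the poses.

```bash
cat > m1.py <<'E'
from h import *
top=ctrl.get_calibration('top'); sc=ctrl.get_calibration('scene')
d=np.load('pics/top0d.npy'); P=cloud(top,d)
def cp(x,y,s,u0,v0): return ((x+.5)/s-.5+u0,(y+.5)/s-.5+v0)
# bench plane check
m=d[260:300,200:250]; print('bench z',np.median(P[260:300,200:250,2]), P[300:340,100:130,2].mean())
# screws
s1=at_plane(top,*cp(381,240,6,108,155),24.8); s2=at_plane(top,*cp(316,397,6,108,155),24.8)
print('screws',s1,s2,np.linalg.norm(s1-s2),'mid',(s1+s2)/2)
dy=s2-s1; # screw at +y of stand: stand y = z x x
# stand x ~ world (+.35,.94); y=(-.94,.35)
dy/=np.linalg.norm(dy); 
print('stand yaw',np.degrees(np.arctan2(dy[1],dy[0]))-90)
# stand base corners: (425,570) front -y?, (580,180),(50,430)
for c,z in [((422,572),12),((582,178),12),((52,432),12)]: print('corner',at_plane(top,*cp(*c,6,108,155),z))
# stop
L=at_plane(top,*cp(408,172,12,230,205),80);print('lug',L)
A=[at_plane(top,*cp(x,y,12,230,205),z) for x,y,z in [(115,357,2.5),(640,425,2.5),(148,95,30),(680,160,30)]]
for a in A: print(a)
print('stop yaw',[np.degrees(np.arctan2(*(A[i]-A[i+1])[[1,0]]))-90 for i in (0,2)],[np.linalg.norm(A[i]-A[i+1]) for i in (0,2)])
print('stop centre',np.mean(A,0))
# depth-based: rail
sel=(P[...,2]>100)&(P[...,2]<125); ys,xs=np.nonzero(sel); k=(xs<160)&(xs>100)&(ys>150)&(ys<230)
R=P[ys[k],xs[k]]; print('rail',len(R),R.mean(0)); 
if len(R)>10:
    r=np.linalg.svd(R[:,:2]-R[:,:2].mean(0))[2][0]; print(r,np.degrees(np.arctan2(r[1],r[0])))
k=(xs>240)&(xs<280)&(ys>200)&(ys<240);
sel=(P[...,2]>65)&(P[...,2]<95); ys,xs=np.nonzero(sel); k=(xs>240)&(xs<290)&(ys>200)&(ys<240)
print('lug d',k.sum(),P[ys[k],xs[k]].mean(0))
# mirror plane by depth glass region
img=cv2.imread('pics/top0.png')
def fit(Q):
    for _ in range(5):
        c=Q.mean(0);n=np.linalg.svd(Q-c)[2][2]; r=(Q-c)@n; Q=Q[abs(r)<max(1.5*np.std(r),1.)]
    n*=np.sign(n[2]); return c,n,len(Q),np.std(r)
Q=P[190:218,358:374].reshape(-1,3); print('glass',fit(Q))
E
python3 m1.py
```

```text
bench z -1.1482729390570108 1.9514242444661898
screws [531.17656938 222.16428634  24.8       ] [457.1400301  252.06558676  24.8       ] 79.8467088603147 mid [494.15829974 237.11493655  24.8       ]
stand yaw 68.00758674153425
corner [375.00861831 204.16072154  12.        ]
corner [561.44677198 128.29018727  12.        ]
corner [444.99611901 378.75005716  12.        ]
lug [449.04473599 -37.38019866  80.        ]
[415.65959261  31.63795862   2.5       ]
[396.52892192 -92.66131537   2.5       ]
[474.57911279  21.98761488  30.        ]
[ 456.29679756 -102.37374762   30.        ]
stop yaw [np.float64(-8.749631937667445), np.float64(-8.36312598749376)] [np.float64(125.76284060139575), np.float64(125.69801721748142)]
stop centre [435.76610622 -35.35237237  16.25      ]
rail 364 [526.50165041 317.76438362 110.91932949]
[-0.92535575  0.3790999 ] 157.72206057356266
lug d 58 [448.24595846 -39.20753499  77.93120224]
glass (array([ 483.14737718, -314.08825562,   82.26623511]), array([ 0.12182309, -0.85417626,  0.50551168]), 293, np.float64(0.5115387580151424))
```

```bash
python3 -m pendant '[[[0,0,0],-0.11,6],[[0,0,0],-0.108,6],[[-2.2,-4.1,0],0,6],[[-2.2,-4.1,0],0,6],[[-2.2,-4.1,0],0,6],[[-2.2,-4.1,0],0,6],[[-2.2,-4.1,0],0,6],[[-2.2,-4.1,0],0,6],[[-2.2,-4.1,0],0,6],[[-2.2,-4.1,0],0,6],[[-2.2,-4.1,0],0,6],[[-2.2,-4.1,0],0,6],[[-2.2,-4.1,0],0,6]]' 40
cat > st.py <<'E'
from h import *
import sys
s=ctrl.sense(); R=toolR()
print('t',round(s['time'],2),'pos',s['ee_pos'].round(1),'yaw_y',round(np.degrees(np.arctan2(R[1,1],R[0,1])),2),'tilt',np.degrees(np.arccos(-R[2,2])).round(2),'F',s['contact_force'].round(1),'open',round(85.4*s['opening'],1),'q',s['joint_pos'].round(2))
if len(sys.argv)>2:
    g=np.array([float(a) for a in sys.argv[1:4]]); print('move cm',(R.T@(g-s['ee_pos'])/10).round(2))
    if len(sys.argv)>4:
        dy=np.degrees(np.arctan2(R[1,1],R[0,1])); print('spin',-np.radians((float(sys.argv[4])-dy+180)%360-180).round(3))
E
python3 st.py 449 -38 120 81.5
```

```text
time: 1.4
ee_pos: [402.2, 88.9, 226.5]
orientation: [-0.003, 0.064, 0.998, -0.003]
contact_force: [0.6, 0.3, 0.4]
opening: 0.702
t 1.4 pos [402.2  88.9 226.5] yaw_y 82.67 tilt 0.41 F [0.6 0.3 0.4] open 59.9 q [-0.6   0.04  0.28  2.09 -0.01  1.02  1.12]
move cm [ -6.31 -11.93  10.69]
spin 0.02
```

Run:
```python
from h import *
top=ctrl.get_calibration('top'); d=np.load('pics/top0d.npy'); P=cloud(top,d)
x=np.array([-np.sin(np.radians(8.1)),np.cos(np.radians(8.1)),0]);
sub=P[165:255,300:395].reshape(-1,3)
k=sub[:,2]>100; sub=sub[k]
# rack frame coords
y=np.array([-x[1],x[0],0])
c=np.array([483.1,-314.1,0]); q=(sub-c)@np.stack([x,y,[0,0,1]],1)
mir=q[(q[:,0]<90)]
np.set_printoptions(suppress=True,precision=1)
H,_=np.histogram(q[:,0],bins=np.arange(-60,200,8)); print(H)
for a in np.arange(-40,180,8):
    w=q[(q[:,0]>a)&(q[:,0]<a+8)]
    if len(w)>5: print(a,len(w),'z',np.percentile(w[:,2],[5,50,95]),'y',np.percentile(w[:,1],[2,98]))
```

```text
[  0   0   0   0   0   0   0   0  27  88  93  77 144 130   0   0   0   1
  65 107 116 100 169  86   0   0   0   0   0   0   0   0]
8 68 z [100.6 106.1 112.3] y [-59.8  74.1]
16 89 z [110.2 117.6 125.5] y [-60.4  73.1]
24 69 z [123.9 128.6 139.3] y [-61.   72.5]
32 107 z [142.7 148.6 154.9] y [-59.4  72.2]
40 182 z [148.3 153.2 157.6] y [-60.5  72.4]
48 40 z [147.9 150.8 153.9] y [-59.5  70.8]
80 15 z [100.1 101.3 104.9] y [-62.9  72.2]
88 105 z [100.9 107.8 116.1] y [-60.1  72.9]
96 114 z [114.8 121.6 128.8] y [-60.5  72.5]
104 96 z [125.7 135.7 145.4] y [-60.2  72.8]
112 137 z [145.5 152.3 157.2] y [-61.1  72.1]
120 176 z [148.3 152.3 157. ] y [-61.1  73.1]
```

```bash
python3 -m pendant '[[[-2.1,-3.9,1.5],0.02,6],[[-2.1,-3.9,2.5],0,6],[[-2.1,-3.9,3.5],0,6],[[0,0,3],0,6],[[0,0,0],0,6],[[0,0,0],0,6]]' 40
python3 st.py 449 -38 40 81.5
python3 - <<'E'
from h import *
p,d=ctrl.get_image('wrist'); cv2.imwrite('pics/w1.png',p[:,:,::-1]);np.save('pics/w1d.npy',d)
E
```

```text
time: 2.0
ee_pos: [447.7, -40.8, 126.5]
orientation: [0.0, 0.079, 0.997, -0.003]
contact_force: [-0.5, 0.2, 1.0]
opening: 0.696
t 2.0 pos [447.7 -40.8 126.5] yaw_y 80.89 tilt 0.35 F [-0.5  0.2  1. ] open 59.4 q [-0.37  0.26  0.41  2.14 -0.14  0.77  1.54]
move cm [-0.08  0.35  8.64]
spin -0.011
```

View pics/w1.png

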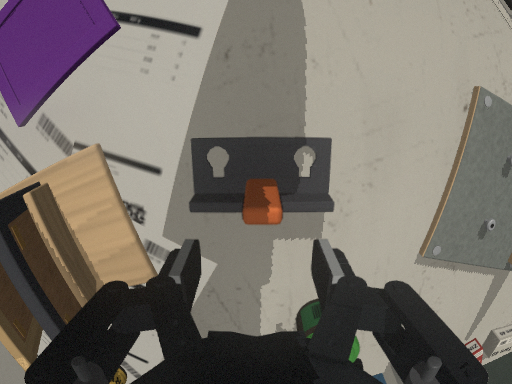

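The wrist view shows the stop's lug at about (263,205), between the open fingers, with clear space on both sides. I'll measure it.

```bash
cat >> h.py <<'E'
def wcloud(d,pos,R):
    c=ctrl.get_calibration('wrist');K=c['K'];M=c['mount']
    v,u=np.mgrid[:d.shape[0],:d.shape[1]]
    a=(u-K[0,2])/K[0,0];b=(v-K[1,2])/K[0,0];th=np.hypot(a,b)+1e-9
    # equidistant: theta=r/f ; depth along axis
    k=np.tan(th)/th*d
    X=np.stack([a*k,b*k,d],-1)@M[:3,:3].T+M[:3,3]
    return X@R.T+pos, X
E
python3 - <<'E'
from h import *
np.set_printoptions(suppress=True,precision=1)
s=ctrl.sense();R=toolR()
d=np.load('pics/w1d.npy');W,T=wcloud(d,s['ee_pos'],R)
p=cv2.imread('pics/w1.png').astype(int)
o=(p[...,2]>110)&(p[...,1]<90)&(p[...,0]<60); o[:150]=0;o[240:]=0;o[:,:230]=0;o[:,300:]=0
Q=W[o];print(len(Q),Q[:,2].min(),Q[:,2].max(), 'bench',np.median(W[100:130,300:350,2]))
t=W[o&(abs(W[...,2]-80)<4)];print('lugtop',len(t),t.mean(0),t.min(0),t.max(0))
tt=T[o&(abs(W[...,2]-80)<4)];print('tool',tt.mean(0),tt.min(0),tt.max(0))
print(W[145,195],W[145,328],W[207,195],W[207,328])
E
```

```text
738 -0.6092949519097033 268.93415919144496 bench -0.8230836915991802
lugtop 455 [447.7 -38.   79.4] [440.8 -49.4  76.1] [455.7 -22.9  81.6]
tool [ 0.3  2.5 47.1] [-5.8 -8.5 45. ] [ 6.6 17.5 50.4]
[401.  -89.7   5.2] [420.  30.   4.] [451.3 -95.6  30. ] [469.4  19.5  30.1]
```

```bash
python3 -m pendant '[[[0,0.3,3],0,6],[[0,0,3],0,6],[[0,0,2.5],0,6],[[0,0,0],0,6],[[0,0,0],0,1],[[0,0,0],0,1],[[0,0,0],0,1],[[0,0,0],0,1],[[0,0,0],0,1]]' 40
python3 st.py
```

```text
time: 2.95
ee_pos: [456.7, -30.5, 51.5]
orientation: [0.009, 0.074, 0.997, 0.001]
contact_force: [-0.7, -0.1, -3.0]
opening: 0.32
t 2.95 pos [456.7 -30.5  51.5] yaw_y 81.56 tilt 1.1 F [-0.7 -0.1 -3. ] open 27.3 q [-0.32  0.4   0.34  2.19 -0.24  0.57  1.63]
```

```bash
python3 - <<'E'
from h import *
p,d=ctrl.get_image('wrist'); cv2.imwrite('pics/w2.png',p[:,:,::-1]);np.save('pics/w2d.npy',d)
E
python3 st.py
```

```text
t 3.0 pos [456.7 -30.5  51.5] yaw_y 81.57 tilt 1.1 F [-0.2  0.6 -2.8] open 27.3 q [-0.32  0.4   0.34  2.19 -0.24  0.57  1.63]
```

View pics/w2.png

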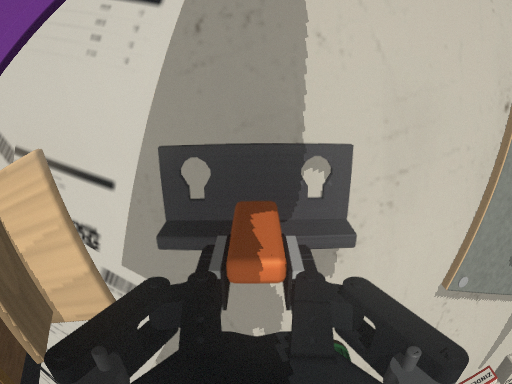

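```bash
cat > lug.py <<'E'
from h import *
import sys
np.set_printoptions(suppress=True,precision=1)
s=ctrl.sense();R=toolR()
n=sys.argv[1]
d=np.load(f'pics/{n}d.npy');W,T=wcloud(d,s['ee_pos'],R)
p=cv2.imread(f'pics/{n}.png').astype(int)
o=(p[...,2]>110)&(p[...,1]<100)&(p[...,0]<70); o[:150]=0;o[300:]=0;o[:,:220]=0;o[:,300:]=0
zs=W[...,2][o]; zt=np.percentile(zs,97)
t=T[o&(W[...,2]>zt-4)&(W[...,2]<zt+5)]
print('lug top z',zt,'tool',t.mean(0),t.min(0),t.max(0),len(t))
E
python3 lug.py w2
```

```text
lug top z 82.85368973905345 tool [  6.   -2.7 -30.2] [ -0.7 -13.4 -32.4] [ 12.6  13.2 -27.5] 977
```

```bash
python3 -m pendant '[[[0,0,0],0,5],[[0,0,0],0,5],[[0.5,0,0.7],0,5],[[0,0,0],0,5]]' 40; python3 st.py
```

```text
time: 3.4
ee_pos: [452.1, -29.7, 44.4]
orientation: [0.01, 0.074, 0.997, 0.001]
contact_force: [-1.1, 0.3, -0.9]
opening: 0.586
t 3.4 pos [452.1 -29.7  44.4] yaw_y 81.55 tilt 1.18 F [-1.1  0.3 -0.9] open 50.1 q [-0.31  0.4   0.33  2.21 -0.25  0.54  1.63]
```

```bash
python3 -m pendant '[[[0,0,0],0,1],[[0,0,0],0,1],[[0,0,0],0,1],[[0,0,0],0,1],[[0,0,0],0,1],[[0,0,-1.5],0,1],[[0,0,-3],0,1],[[0,0,-3],0,1],[[0,0,-3],0,1],[[0,0,0],0,1]]' 60; python3 st.py
python3 - <<'E'
from h import *
p,d=ctrl.get_image('wrist'); cv2.imwrite('pics/w3.png',p[:,:,::-1]);np.save('pics/w3d.npy',d)
E
python3 lug.py w3
```

```text
time: 4.4
ee_pos: [447.5, -30.4, 150.6]
orientation: [0.007, 0.074, 0.997, 0.0]
contact_force: [0.9, 0.7, -2.8]
opening: 0.321
t 4.4 pos [447.5 -30.4 150.6] yaw_y 81.51 tilt 0.76 F [ 0.9  0.7 -2.8] open 27.4 q [-0.41  0.21  0.42  2.13 -0.12  0.81  1.51]
lug top z 184.9742807309853 tool [  0.3  -2.3 -34.9] [ -7.  -13.2 -36.8] [  7.4  13.1 -32.2] 929
```

View pics/w3.png

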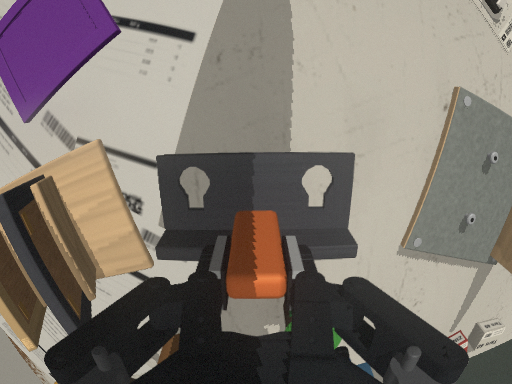

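```bash
python3 -m pendant '[[[0,0,0],-0.1335,1],[[0,0,0],-0.1335,1],[[0,0,0],-0.1335,1],[[0,0,0],-0.1335,1],[[0,0,0],-0.1335,1],[[0,0,0],-0.1335,1],[[0,0,0],-0.1335,1],[[0,0,0],-0.1335,1],[[0,0,0],-0.1335,1],[[0,0,0],-0.1335,1],[[0,0,0],0,1]]'; python3 st.py 504.7 261.5 130 157.9
```

```text
time: 5.55
ee_pos: [434.7, -28.8, 131.4]
orientation: [-0.007, -0.583, 0.813, 0.005]
contact_force: [-0.2, -0.2, -2.5]
opening: 0.317
t 5.55 pos [434.7 -28.8 131.4] yaw_y 161.26 tilt 0.97 F [-0.2 -0.2 -2.5] open 27.1 q [-0.2   0.23  0.18  2.14 -0.05  0.79  2.83]
move cm [-29.74   2.69  -0.  ]
spin 0.059
```

```bash
python3 -m pendant '[[[-3.5,0.3,-0.3],0.03,1],[[-3.5,0.3,-0.3],0.03,1],[[-3.5,0.3,-0.3],0,1],[[-3.5,0.3,0],0,1],[[-3.5,0.3,0],0,1],[[-3.5,0.3,0],0,1],[[-2.5,0.3,0],0,1],[[-2,0,0],0,1],[[0,0,0],0,1],[[0,0,0],0,1]]'; python3 st.py 504.7 261.5 100 157.9
```

```text
time: 6.55
ee_pos: [508.3, 222.1, 124.4]
orientation: [-0.017, -0.537, 0.843, 0.008]
contact_force: [0.1, -1.3, -3.0]
opening: 0.322
t 6.55 pos [508.3 222.1 124.4] yaw_y 154.99 tilt 2.1 F [ 0.1 -1.3 -3. ] open 27.5 q [-0.56  0.43  0.09  1.86 -0.06  0.89  2.27]
move cm [-3.47  1.92  2.44]
spin -0.051
```

```bash
sed -i "s/print('t',/print('z',R[:,2].round(4));print('t',/" st.py; python3 -m pendant '[[[-1.2,0.6,0.3],-0.025,1],[[-1.2,0.6,0.3],-0.025,1],[[-1,0.6,0.3],0,1],[[0,0,0],0,1],[[0,0,0],0,1]]'; python3 st.py 504.7 261.5 100 157.9
python3 - <<'E'
from h import *
for n in ['top','wrist']:
    p,d=ctrl.get_image(n); cv2.imwrite(f'pics/{n}4.png',p[:,:,::-1]);np.save(f'pics/{n}4d.npy',d)
    if n=='top': cv2.imwrite('pics/top4c.png',cv2.resize(p[155:255,108:208,::-1],(600,600),interpolation=cv2.INTER_CUBIC))
E
```

```text
time: 7.05
ee_pos: [503.4, 261.3, 112.9]
orientation: [-0.018, -0.558, 0.83, 0.008]
contact_force: [0.0, 0.5, -2.8]
opening: 0.318
z [-0.0393 -0.006  -0.9992]
t 7.05 pos [503.4 261.3 112.9] yaw_y 157.77 tilt 2.28 F [ 0.   0.5 -2.8] open 27.2 q [-0.61  0.46  0.07  1.83 -0.06  0.89  2.25]
move cm [-0.09 -0.16  1.28]
spin -0.002
```

View pics/top4c.png

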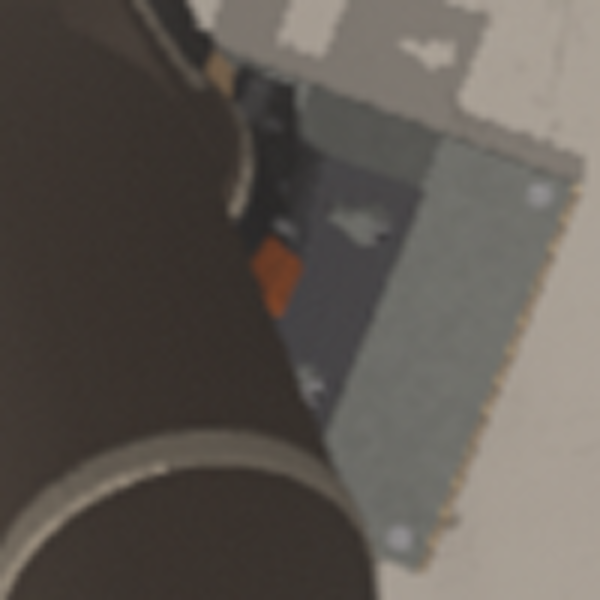

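View pics/wrist4.png

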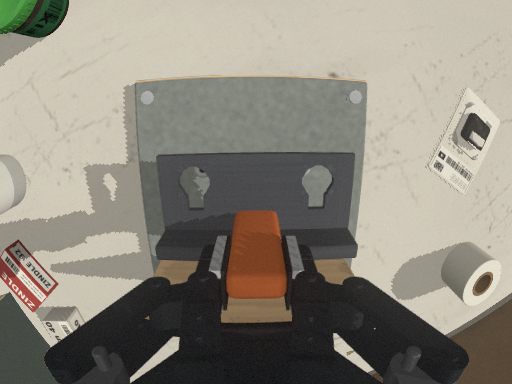

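Run:
```python
import cv2
p=cv2.imread('pics/wrist4.png'); cv2.imwrite('pics/w4c.png',cv2.resize(p[70:270,130:375],None,fx=3.2,fy=2.98,interpolation=cv2.INTER_CUBIC))
```

```text
(no output)
```

View pics/w4c.png

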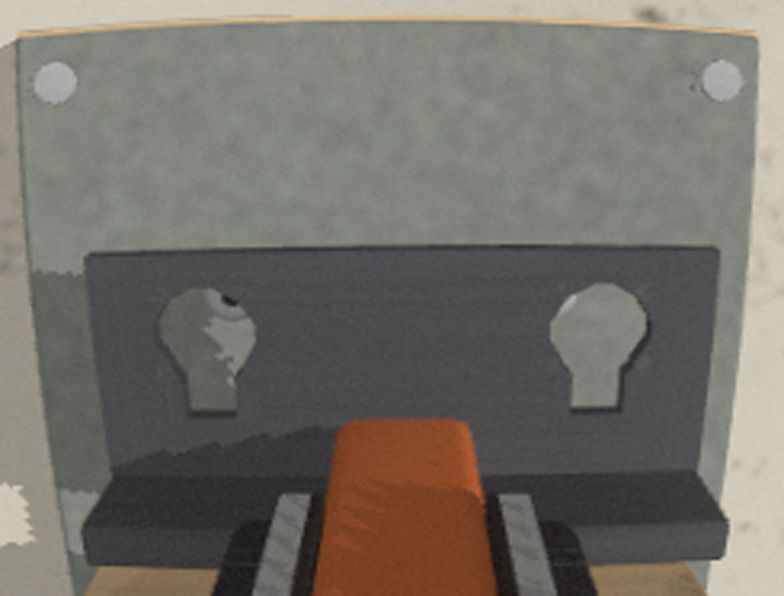

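```bash
cat >> h.py <<'E'
def wray(u,v,pos,R,z):
    c=ctrl.get_calibration('wrist');K=c['K'];M=c['mount']
    a=(u-K[0,2])/K[0,0];b=(v-K[1,2])/K[0,0];th=np.hypot(a,b)+1e-9
    r=np.array([a/th*np.sin(th),b/th*np.sin(th),np.cos(th)])
    r=R@M[:3,:3]@r; o=R@M[:3,3]+pos
    return o+r*(z-o[2])/r[2]
def wproj(X,pos,R):
    c=ctrl.get_calibration('wrist');K=c['K'];M=c['mount']
    x=(np.atleast_2d(X)-pos)@R; x=(x-M[:3,3])@M[:3,:3]
    r=np.hypot(x[:,0],x[:,1]); th=np.arctan2(r,x[:,2])
    return np.stack([K[0,2]+K[0,0]*th*x[:,0]/r,K[1,2]+K[0,0]*th*x[:,1]/r],1)
E
cat > m4.py <<'E'
from h import *
np.set_printoptions(suppress=True,precision=1)
s=ctrl.sense();R=toolR();pos=s['ee_pos']
f=lambda x,y:((x+.5)/3.2-.5+130,(y+.5)/2.98-.5+70)
A=[wray(*f(20,38),pos,R,12),wray(*f(756,37),pos,R,12)]
Pd=[wray(*f(55,82),pos,R,13),wray(*f(722,80),pos,R,13)]
S=wray(*f(230,300),pos,R,24.8)
print('corners',A,np.linalg.norm(A[0]-A[1])); print('pads',Pd,'screwL',S)
for a in (A,Pd):
    e=a[1]-a[0]; print('yaw',np.degrees(np.arctan2(e[1],e[0]))-90)
W,T=wcloud(np.load('pics/wrist4d.npy'),pos,R)
for x,y in [(100,300),(700,300),(150,440),(650,440),(207,330),(599,332),(400,100)]:
    u,v=f(x,y); print((x,y),W[round(v),round(u)],'tool',T[round(v),round(u)])
E
python3 m4.py
```

```text
corners [array([556.1, 131.9,  12. ]), array([375.5, 205.9,  12. ])] 195.167795557743
pads [array([552. , 148.2,  13. ]), array([389.9, 214.5,  13. ])] screwL [531.9 222.7  24.8]
yaw 67.7247409720971
yaw 67.76518162142315
(100, 300) [545.7 204.5  72.5] tool [ 35.7 -61.9  39.2]
(700, 300) [433.2 250.8  76.1] tool [35.5 59.8 39.7]
(150, 440) [550.6 238.1  72.2] tool [  2.7 -53.7  39.1]
(650, 440) [452.7 278.1  76. ] tool [ 2.8 52.1 39. ]
(207, 330) [544.9 229.9  10.6] tool [ 11.2 -53.6 101. ]
(599, 332) [446.7 271.8  11.8] tool [  9.6  53.1 103.3]
(400, 100) [471.7 190.1  13.1] tool [ 75.9  -0.9 101.6]
```

```bash
cat > m5.py <<'E'
from h import *
import sys
np.set_printoptions(suppress=True,precision=2)
s=ctrl.sense();R=toolR();pos=s['ee_pos']
k=pos+R@np.array([27.3,0,44.3])
g=np.array([494.6,237.5,12.])
yaw=np.radians(67.8);X=np.array([np.cos(yaw),np.sin(yaw),0]);Y=np.array([-X[1],X[0],0])
e=k-g
print('keyhole mid rel screws in stand axes x,y,z',e@X,e@Y,e[2])
print('tool yaw err deg',np.degrees(np.arctan2(R[1,1],R[0,1]))-157.8,'tilt z',R[:,2])
print('tool move cm to zero xy, down to z+28:',(R.T@(-(e@X)*X-(e@Y)*Y+np.array([0,0,min(0,28-e[2])])))/10)
print('holes z',[ (pos+R@np.array([27.3,y,44.3]))[2] for y in (-40,40)],'F',s['contact_force'])
E
python3 m5.py
```

```text
keyhole mid rel screws in stand axes x,y,z -2.879049480165298 2.2222680074618792 57.3521822907816
tool yaw err deg -0.04723358520112697 tilt z [-0.04 -0.01 -1.  ]
tool move cm to zero xy, down to z+28: [-0.35 -0.32  2.92]
holes z [np.float64(67.98995768721024), np.float64(70.71440689435295)] F [ 0.56 -0.03 -2.97]
```

```bash
python3 -m pendant '[[[-0.2,-0.17,0.8],0,1],[[-0.15,-0.15,0.8],0,1],[[0,0,0.8],0,1],[[0,0,0.7],0,1],[[0,0,0],0,1],[[0,0,0],0,1]]'; python3 m5.py
```

```text
time: 7.75
ee_pos: [507.2, 261.1, 78.7]
orientation: [-0.018, -0.556, 0.831, 0.008]
contact_force: [0.0, -0.1, -2.4]
opening: 0.32
keyhole mid rel screws in stand axes x,y,z -1.6068481432128716 -1.2100795090781105 23.058094648903698
tool yaw err deg -0.21624746635112047 tilt z [-0.04 -0.01 -1.  ]
tool move cm to zero xy, down to z+28: [-0.16  0.12  0.  ]
holes z [np.float64(33.70471452894115), np.float64(36.41147476886625)] F [ 0.   -0.05 -2.41]
```

```bash
python3 -m pendant '[[[-0.15,0.12,0.0],0,1],[[0,0,0],0,1],[[0,0,0],0,1]]'; python3 m5.py
python3 - <<'E'
from h import *
p,d=ctrl.get_image('wrist'); cv2.imwrite('pics/w5c.png',cv2.resize(p[130:260,140:370,::-1],None,fx=3.4,fy=3.4,interpolation=cv2.INTER_CUBIC))
E
```

```text
time: 8.05
ee_pos: [506.9, 263.3, 79.2]
orientation: [-0.018, -0.556, 0.831, 0.008]
contact_force: [0.5, -0.0, -2.3]
opening: 0.319
keyhole mid rel screws in stand axes x,y,z 0.3324042224268855 -0.08010501629447042 23.511961540915976
tool yaw err deg -0.21400713985832454 tilt z [-0.04 -0.01 -1.  ]
tool move cm to zero xy, down to z+28: [0.03 0.01 0.  ]
holes z [np.float64(34.172523985712154), np.float64(36.85139909611979)] F [ 0.55 -0.02 -2.25]
```

View pics/w5c.png

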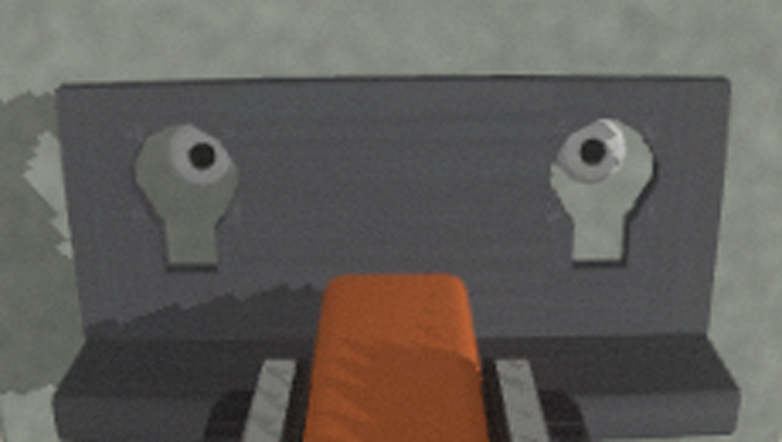

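```bash
python3 -m pendant '[[[0,-0.02,0.5],0,1],[[0,-0.02,0.5],0,1],[[0,-0.02,0.4],0,1],[[0,0,0],0,1],[[0,0,0],0,1]]'; python3 m5.py
```

```text
time: 8.6
ee_pos: [507.0, 263.1, 64.1]
orientation: [-0.018, -0.556, 0.831, 0.008]
contact_force: [0.1, 0.4, -2.4]
opening: 0.322
keyhole mid rel screws in stand axes x,y,z 0.17471035640635446 -0.21662761770254368 8.355023379188772
tool yaw err deg -0.2028844465165207 tilt z [-0.04 -0.01 -1.  ]
tool move cm to zero xy, down to z+28: [0.02 0.02 0.  ]
holes z [np.float64(19.024473843087996), np.float64(21.685572915289548)] F [ 0.07  0.36 -2.4 ]
```

Over the heads with no contact. Continuing down to touch.

```bash
python3 -m pendant '[[[0,0,0.3],0,1],[[0,0,0.2],0,1],[[0,0,0.1],0,1],[[0,0,0.1],0,1],[[0,0,0],0,1]]'; python3 m5.py
```

```text
time: 9.1
ee_pos: [507.2, 263.5, 58.8]
orientation: [-0.017, -0.556, 0.831, 0.008]
contact_force: [-0.4, -0.2, -1.8]
opening: 0.319
keyhole mid rel screws in stand axes x,y,z 0.7014422958528966 -0.36166358165674395 3.0554017958836397
tool yaw err deg -0.22079395332934837 tilt z [-0.04 -0.   -1.  ]
tool move cm to zero xy, down to z+28: [0.07 0.04 0.  ]
holes z [np.float64(13.757565144950654), np.float64(16.353238446816626)] F [-0.4  -0.2  -1.84]
```

```bash
python3 -m pendant '[[[0,0,0.2],0,1],[[0,0,0.15],0,1],[[0,0,0],0,3.5],[[0,0,0],0,3.5],[[0,0,0],0,3.5],[[0,0,0],0,1],[[0,0,0],0,1],[[0,0,0],0,1]]' 20; python3 m5.py
python3 - <<'E'
from h import *
p,d=ctrl.get_image('wrist'); cv2.imwrite('pics/w6c.png',cv2.resize(p[130:300,140:370,::-1],None,fx=3.4,fy=3.4,interpolation=cv2.INTER_CUBIC))
np.set_printoptions(suppress=True,precision=1)
s=ctrl.sense();W,T=wcloud(d,s['ee_pos'],toolR())
for u,v in [(165,170),(345,170),(175,220),(340,220),(230,150),(280,150)]: print(u,v,W[v,u],T[v,u])
E
```

```text
time: 9.9
ee_pos: [508.8, 264.7, 59.3]
orientation: [-0.014, -0.556, 0.831, 0.008]
contact_force: [-1.7, -1.4, 2.0]
opening: 0.328
keyhole mid rel screws in stand axes x,y,z 2.6533044149162572 -1.433424752898469 3.407160686890755
tool yaw err deg -0.21980322870416558 tilt z [-0.03 -0.   -1.  ]
tool move cm to zero xy, down to z+28: [0.27 0.14 0.01]
holes z [np.float64(14.21562271946312), np.float64(16.59869865431839)] F [-1.71 -1.39  2.  ]
165 170 [549.2 209.4  16.8] [ 35.1 -59.7  41.2]
345 170 [439.4 255.6  16.9] [34.2 59.3 44.6]
175 220 [558.9 243.4  17.2] [ -0.  -55.8  40.4]
340 220 [453.5 288.8  16.8] [-1.8 59.  44.2]
230 150 [505.  215.1  12.6] [ 46.6 -16.8  46.8]
280 150 [475.1 227.7  12.1] [46.4 15.6 48.2]
```

View pics/w6c.png

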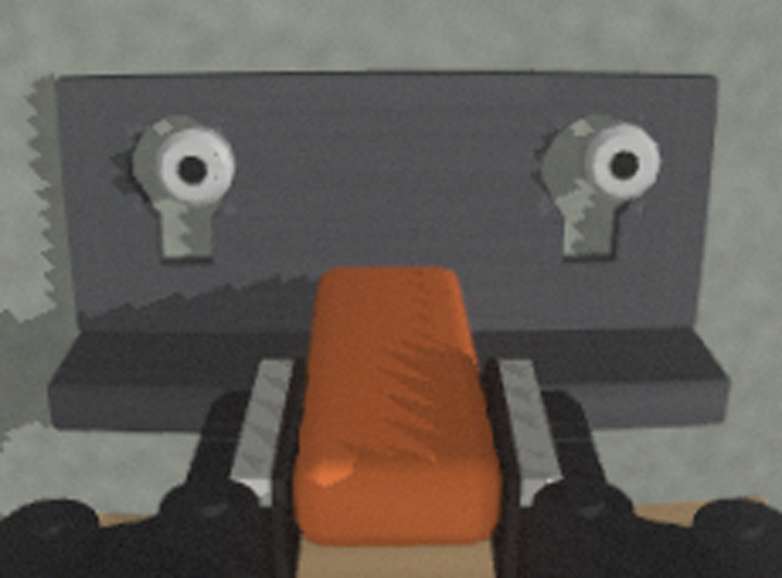

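Plate lies flat (z≈17 all over) and both heads poke through the holes. They sit about 2.8 mm to the right of the hole centres (left 193 vs 183, right 622 vs 602), so I'll shift the stop to tool +y before pulling.

```bash
python3 -m pendant '[[[0,0.15,0],0,1],[[0,0.15,0],0,1],[[0,0,0],0,1],[[0,0,0],0,1]]' 30; python3 m5.py
python3 - <<'E'
from h import *
p,d=ctrl.get_image('wrist'); cv2.imwrite('pics/w7c.png',cv2.resize(p[130:300,140:370,::-1],None,fx=3.4,fy=3.4,interpolation=cv2.INTER_CUBIC))
E
```

```text
time: 10.35
ee_pos: [506.9, 265.8, 59.4]
orientation: [-0.013, -0.556, 0.831, 0.008]
contact_force: [-0.3, 0.2, 1.6]
opening: 0.33
keyhole mid rel screws in stand axes x,y,z 2.9283848733903444 0.6380285259924372 3.451911741808132
tool yaw err deg -0.2357425232974606 tilt z [-0.03 -0.   -1.  ]
tool move cm to zero xy, down to z+28: [ 0.29 -0.06  0.  ]
holes z [np.float64(14.331606424991115), np.float64(16.57221705862515)] F [-0.25  0.18  1.58]
```

View pics/w7c.png

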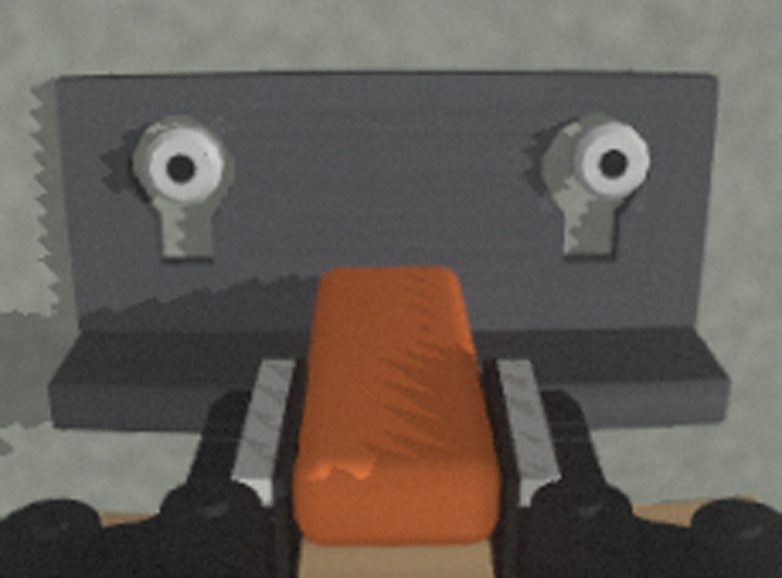

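```bash
python3 -m pendant '[[[0.3,0.04,0],0,1],[[0.4,0,0],0,1],[[0.4,0,0],0,1],[[0.4,0,0],0,1],[[0.3,0,0],0,1],[[0,0,0],0,1],[[0,0,0],0,1]]' 30; python3 m5.py
python3 - <<'E'
from h import *
p,d=ctrl.get_image('wrist'); cv2.imwrite('pics/w8c.png',cv2.resize(p[130:300,140:370,::-1],None,fx=3.4,fy=3.4,interpolation=cv2.INTER_CUBIC))
E
```

```text
time: 11.1
ee_pos: [498.8, 249.1, 59.5]
orientation: [-0.013, -0.557, 0.831, 0.009]
contact_force: [0.1, 1.1, 0.8]
opening: 0.327
keyhole mid rel screws in stand axes x,y,z -15.528293783519043 1.8556701682680503 3.5539857804844317
tool yaw err deg -0.16598927542321462 tilt z [-0.03 -0.   -1.  ]
tool move cm to zero xy, down to z+28: [-1.55 -0.18 -0.02]
holes z [np.float64(14.41756250763148), np.float64(16.69040905333739)] F [0.05 1.15 0.78]
```

View pics/w8c.png

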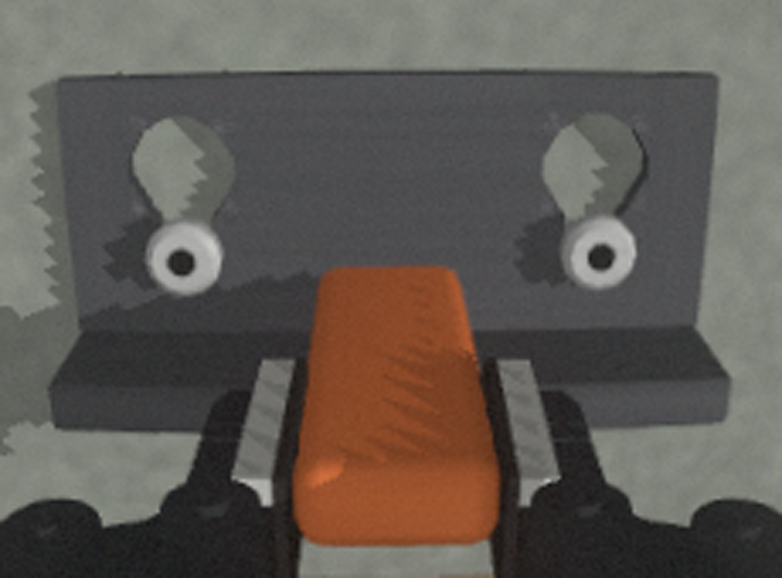

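```bash
python3 -m pendant '[[[0.3,0,0],0,1],[[0.2,0,0],0,1],[[0,0,0],0,1]]' 30; python3 m5.py
```

```text
time: 11.45
ee_pos: [498.5, 248.5, 60.1]
orientation: [-0.009, -0.558, 0.83, 0.01]
contact_force: [2.5, 1.0, -2.1]
opening: 0.324
keyhole mid rel screws in stand axes x,y,z -15.905112629429754 1.7193114862976027 3.915264121375337
tool yaw err deg 0.00431542803710272 tilt z [-0.03  0.01 -1.  ]
tool move cm to zero xy, down to z+28: [-1.59 -0.17 -0.01]
holes z [np.float64(14.865545475779513), np.float64(16.96498276697117)] F [ 2.47  1.03 -2.09]
```

It moved 0.6 mm for a 5 mm command, so it's against the slot ends. Releasing and rising.

```bash
python3 -m pendant '[[[0,0,0],0,5.5],[[0,0,0],0,5.5],[[0,0,0],0,5.5],[[0,0,-3],0,5.5],[[0,0,-4],0,5.5],[[0,0,-4],0,5.5],[[0,0,-2],0,5.5],[[0,0,0],0,5.5]]' 30; python3 st.py
python3 - <<'E'
from h import *
np.set_printoptions(suppress=True,precision=1)
p,d=ctrl.get_image('wrist'); cv2.imwrite('pics/w9.png',p[:,:,::-1]); np.save('pics/w9d.npy',d)
E
```

```text
time: 12.25
ee_pos: [499.3, 243.9, 192.2]
orientation: [-0.015, -0.556, 0.831, 0.009]
contact_force: [-0.0, 0.3, -1.2]
opening: 0.645
z [-0.0356 -0.0019 -0.9994]
t 12.25 pos [499.3 243.9 192.2] yaw_y 157.62 tilt 2.04 F [-0.   0.3 -1.2] open 55.1 q [-0.59  0.35  0.08  1.79 -0.05  1.03  2.26]
```

View pics/w9.png

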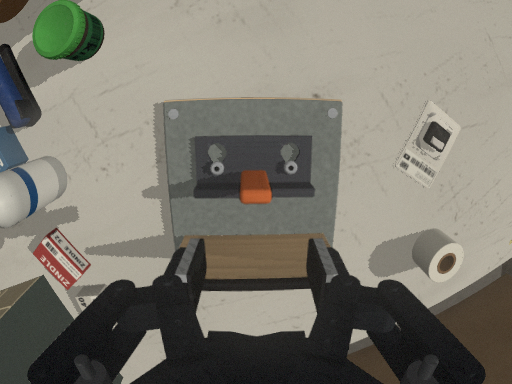

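Both screws sit at the slot ends (217,168) and (291,168). The stop is flat and released. Now to the mirror.

```bash
python3 -m pendant '[[[0,0,-1],0.148,5.5],[[0,0,-1],0.148,5.5],[[0,0,-1],0.148,5.5],[[0,0,-1],0.148,5.5],[[0,0,-1],0.148,5.5],[[0,0,-1],0.148,5.5],[[0,0,-1],0.148,5.5],[[0.7,-3,0],0,5.5],[[0.7,-3.8,0],0,5.5],[[0.7,-3.8,0],0,5.5],[[0.7,-3.8,0],0,5.5],[[0.7,-3.8,0],0,5.5],[[0.7,-3.8,0],0,5.5],[[0.7,-3.8,0],0,5.5]]' 30; python3 st.py 470 -276 235 98.1
```

```text
time: 13.7
ee_pos: [473.4, -25.8, 245.3]
orientation: [-0.036, -0.066, 0.997, -0.008]
contact_force: [1.7, 0.3, 0.8]
opening: 0.645
z [-0.0699 -0.0203 -0.9974]
t 13.7 pos [473.4 -25.8 245.3] yaw_y 97.58 tilt 4.17 F [1.7 0.3 0.8] open 55.1 q [-0.43  0.18  0.43  1.9  -0.06  1.14  1.73]
move cm [  3.53 -24.74   1.55]
spin -0.009
```

```bash
python3 -m pendant '[[[0.3,-2.5,0.2],0,5.5],[[0.3,-2.5,0.2],0,5.5],[[0.3,-2.5,0.2],0,5.5],[[0.3,-2.5,0.2],0,5.5],[[0.3,-2.5,0.2],0,5.5]]' 30; python3 st.py 470 -276 235 98.1;  python3 -m pendant '[[[0.3,-2,0.2],0,5.5],[[0.3,-2,0],0,5.5],[[0.3,-2,0],0,5.5],[[0,-1,0],0,5.5],[[0,0,0],0,5.5],[[0,0,0],0,5.5]]' 30; python3 st.py 470 -276 235 98.1
```

```text
time: 14.2
ee_pos: [468.0, -159.8, 230.8]
orientation: [-0.042, -0.063, 0.997, -0.008]
contact_force: [0.0, -0.8, 0.1]
opening: 0.638
z [-0.0821 -0.0217 -0.9964]
t 14.2 pos [ 468.  -159.8  230.8] yaw_y 97.31 tilt 4.87 F [ 0.  -0.8  0.1] open 54.5 q [-0.23  0.25  0.52  1.88 -0.09  1.12  2.02]
move cm [  1.3  -11.55  -0.19]
spin -0.014
time: 14.8
ee_pos: [461.8, -235.3, 222.1]
orientation: [-0.049, -0.06, 0.997, -0.008]
contact_force: [1.0, -0.3, -0.3]
opening: 0.642
z [-0.0972 -0.0211 -0.995 ]
t 14.8 pos [ 461.8 -235.3  222.1] yaw_y 96.94 tilt 5.71 F [ 1.  -0.3 -0.3] open 54.8 q [-0.1   0.31  0.56  1.83 -0.11  1.13  2.19]
move cm [-0.19 -4.15 -1.28]
spin -0.02
```

```bash
python3 -m pendant '[[[-0.2,-1.2,-1],-0.02,5.5],[[0,-1.2,-1],0,5.5],[[0,-1,0],0,5.5],[[0,0,0],0,5.5],[[0,0,0],0,5.5]]' 30; python3 st.py 470 -276 200 98.1
python3 - <<'E'
from h import *
p,d=ctrl.get_image('wrist'); cv2.imwrite('pics/w10.png',p[:,:,::-1]); np.save('pics/w10d.npy',d)
E
```

```text
time: 15.3
ee_pos: [471.2, -265.4, 241.3]
orientation: [-0.05, -0.072, 0.996, -0.006]
contact_force: [-0.5, 0.9, 0.6]
opening: 0.648
z [-0.0992 -0.019  -0.9949]
t 15.3 pos [ 471.2 -265.4  241.3] yaw_y 98.33 tilt 5.8 F [-0.5  0.9  0.6] open 55.4 q [-0.05  0.33  0.56  1.76 -0.12  1.18  2.26]
move cm [-0.15 -1.01  4.15]
spin 0.004
```

View pics/w10.png

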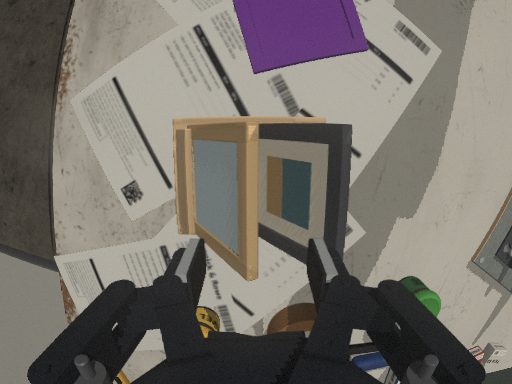

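Run:
```python
from h import *
np.set_printoptions(suppress=True,precision=1)
s=ctrl.sense();W,T=wcloud(np.load('pics/w10d.npy'),s['ee_pos'],toolR())
m=np.zeros(W.shape[:2],bool); m[118:285,185:262]=1
k=m&(W[...,2]>135)&(W[...,2]<170)
Q=W[k]
c=np.array([470.3,-270.,0]);a=np.radians(98.1);X=np.array([np.cos(a),np.sin(a),0]);Y=np.array([-X[1],X[0],0])
q=(Q-c)@np.stack([X,Y,[0,0,1]],1)
for lo in range(-80,80,20):
    w=q[(q[:,1]>lo)&(q[:,1]<lo+20)]
    if len(w)>5:
        top=w[w[:,2]>np.percentile(w[:,2],70)]
        print(lo,len(w),'zmax',np.percentile(w[:,2],[50,90,98]),'X range',np.percentile(w[:,0],[2,50,98]),'X of top',top[:,0].mean())
print('Y range',np.percentile(q[:,1],[0.5,99.5]))
# yaw of edge: fit line to points z>148
h=q[q[:,2]>147]; print(np.polyfit(h[:,1],h[:,0],1))
for (u,v) in [(252,130),(252,270),(247,200),(255,200),(218,190)]: print(u,v,W[v,u],'tool',T[v,u])
```

```text
-80 211 zmax [151.  154.5 155.3] X range [-15.9  -4.8   5. ] X of top -2.242184638869731
-60 417 zmax [151.4 154.7 155.5] X range [-14.8  -3.7   5. ] X of top -2.2271931566661127
-40 418 zmax [151.6 154.6 155.4] X range [-12.1  -2.8   4.9] X of top -2.318937407577808
-20 450 zmax [151.7 154.6 155.3] X range [-11.9  -2.7   4.8] X of top -2.828637434045408
0 490 zmax [151.8 154.8 155.7] X range [-12.5  -3.5   4.7] X of top -3.1975584376667703
20 489 zmax [151.9 154.7 155.6] X range [-11.5  -2.7   4.6] X of top -2.8421406903305364
40 542 zmax [151.4 154.5 155.4] X range [-15.1  -3.4   4.5] X of top -2.4107058887849697
60 285 zmax [151.  154.6 155.3] X range [-16.   -5.    4.5] X of top -2.4611999250922127
Y range [-68.9  68.8]
[-0.  -1.8]
252 130 [ 408.8 -278.2  153.3] tool [54.3 -3.3 94. ]
252 270 [ 529.  -261.1  153.4] tool [-66.5  -3.7  81.6]
247 200 [ 465.8 -274.2  153.7] tool [-2.4 -7.5 87.8]
255 200 [ 465.5 -267.6  151.2] tool [-3.3 -0.9 90.2]
218 190 [ 473.8 -304.8   97.7] tool [-11.6 -38.7 143.3]
```

```bash
python3 st.py 471.3 -277 131 98.1
```

```text
z [-0.0993 -0.0191 -0.9949]
t 15.35 pos [ 471.1 -265.4  241.3] yaw_y 98.34 tilt 5.81 F [0.3 0.4 0. ] open 55.5 q [-0.05  0.33  0.56  1.76 -0.12  1.18  2.26]
move cm [-0.97 -1.1  10.99]
spin 0.004
```

```bash
python3 -m pendant '[[[-0.3,-0.5,1.5],0,5.5],[[-0.3,-0.4,1.5],0,5.5],[[-0.2,0,1.5],0,5.5],[[-0.1,0,1],0,5.5],[[0,0,0],0,5.5],[[0,0,0],0,5.5]]' 25;python3 st.py 471.3 -277 131 98.1
```

```text
time: 15.95
ee_pos: [474.9, -273.1, 178.3]
orientation: [-0.052, -0.073, 0.996, -0.005]
contact_force: [0.1, -0.1, 0.2]
opening: 0.65
z [-0.1034 -0.0173 -0.9945]
t 15.95 pos [ 474.9 -273.1  178.3] yaw_y 98.39 tilt 6.02 F [ 0.1 -0.1  0.2] open 55.5 q [-0.01  0.42  0.54  1.81 -0.17  1.06  2.31]
move cm [-0.08 -0.32  4.75]
spin 0.005
```

```bash
python3 -m pendant '[[[0,-0.3,1.3],0,5.5],[[0,0,1.3],0,5.5],[[0,0,1],0,5.5],[[0,0,0.6],0,5.5],[[0,0,0],0,5.5],[[0,0,0],0,5.5]]' 25;python3 st.py 471.3 -277 131 98.1
python3 - <<'E'
from h import *
p,d=ctrl.get_image('wrist'); cv2.imwrite('pics/w11.png',p[:,:,::-1]); np.save('pics/w11d.npy',d)
E
```

```text
time: 16.55
ee_pos: [470.8, -277.4, 133.3]
orientation: [-0.052, -0.073, 0.996, -0.005]
contact_force: [0.1, 0.1, 0.5]
opening: 0.638
z [-0.1026 -0.0176 -0.9946]
t 16.55 pos [ 470.8 -277.4  133.3] yaw_y 98.37 tilt 5.97 F [0.1 0.1 0.5] open 54.5 q [ 0.02  0.47  0.52  1.85 -0.2   0.97  2.34]
move cm [-0.07  0.03  0.22]
spin 0.005
```

View pics/w11.png

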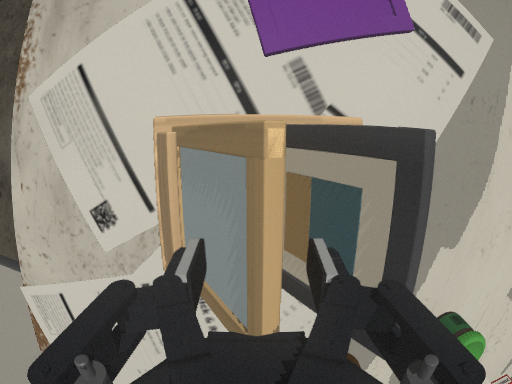

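The fingers straddle the pale frame's top edge, with the left finger in front of the glass and the right between the boards. Closing.

```bash
python3 -m pendant '[[[0,0,0.15],0,3],[[0,0,0],0,1],[[0,0,0],0,0.5],[[0,0,0],0,0.5],[[0,0,0],0,0.5],[[0,0,0],0,0.5]]' 30;python3 st.py 471.3 -277 131 98.1
```

```text
time: 17.2
ee_pos: [471.8, -279.7, 134.2]
orientation: [-0.05, -0.072, 0.996, -0.007]
contact_force: [-0.7, -0.9, 2.8]
opening: 0.248
z [-0.0984 -0.0211 -0.9949]
t 17.2 pos [ 471.8 -279.7  134.2] yaw_y 98.34 tilt 5.77 F [-0.7 -0.9  2.8] open 21.2 q [ 0.02  0.47  0.53  1.85 -0.2   0.96  2.34]
move cm [-0.02  0.27  0.32]
spin 0.004
```

```bash
python3 -m pendant '[[[0.06,0.35,-0.6],0,0.5],[[0.08,0.45,-0.8],0,0.5],[[0.08,0.45,-0.8],0,0.5],[[0.06,0.4,-0.7],0,0.5],[[0,0,0],0,0.5],[[0,0,0],0,0.5]]' 30;python3 st.py
python3 - <<'E'
from h import *
p,d=ctrl.get_image('wrist'); cv2.imwrite('pics/w12.png',p[:,:,::-1]); np.save('pics/w12d.npy',d)
p,d=ctrl.get_image('scene'); cv2.imwrite('pics/s12.png',cv2.resize(p[180:330,200:390,::-1],(760,600),interpolation=cv2.INTER_CUBIC))
E
```

```text
time: 17.8
ee_pos: [469.2, -266.7, 163.8]
orientation: [-0.05, -0.071, 0.996, -0.011]
contact_force: [0.0, -3.6, -4.2]
opening: 0.236
z [-0.0973 -0.0285 -0.9948]
t 17.8 pos [ 469.2 -266.7  163.8] yaw_y 98.22 tilt 5.82 F [ 0.  -3.6 -4.2] open 20.1 q [-0.03  0.41  0.54  1.85 -0.16  1.01  2.29]
```

View pics/s12.png

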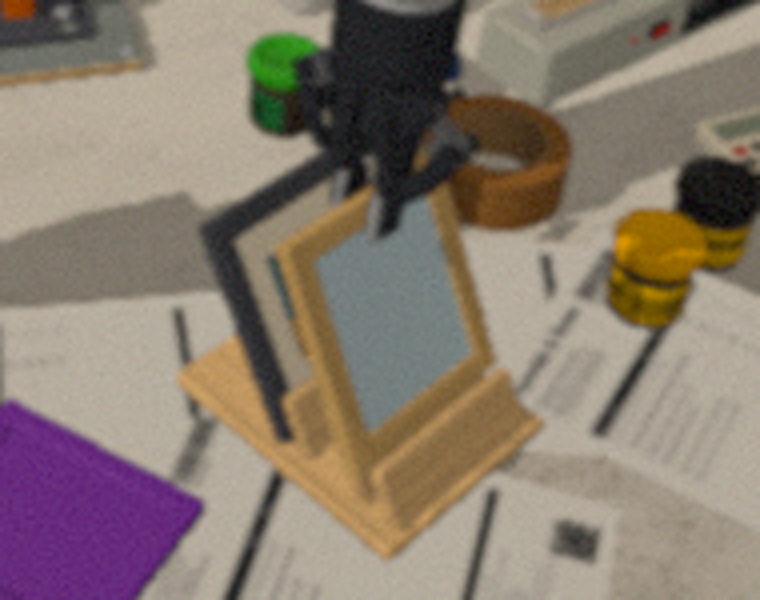

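```bash
python3 -m pendant '[[[0.08,0.4,-0.8],0,0.5],[[0.08,0.3,-0.7],0,0.5],[[0.08,-0.6,-0.7],0,0.5],[[0.08,-1,-0.7],0,0.5],[[0.08,-1.2,-0.7],0,0.5],[[0.08,-1.2,-0.7],0,0.5],[[0.08,-1.2,-0.7],0,0.5],[[0,0,0],0,0.5]]' 30;python3 st.py
python3 - <<'E'
from h import *
p,d=ctrl.get_image('scene'); cv2.imwrite('pics/s13.png',cv2.resize(p[180:330,200:390,::-1],(760,600),interpolation=cv2.INTER_CUBIC))
E
```

```text
time: 18.7
ee_pos: [474.7, -314.1, 218.1]
orientation: [-0.051, -0.071, 0.996, -0.009]
contact_force: [0.3, 0.3, -3.2]
opening: 0.127
z [-0.0997 -0.0261 -0.9947]
t 18.7 pos [ 474.7 -314.1  218.1] yaw_y 98.19 tilt 5.91 F [ 0.3  0.3 -3.2] open 10.8 q [ 0.03  0.41  0.57  1.72 -0.15  1.15  2.36]
```

View pics/s13.png

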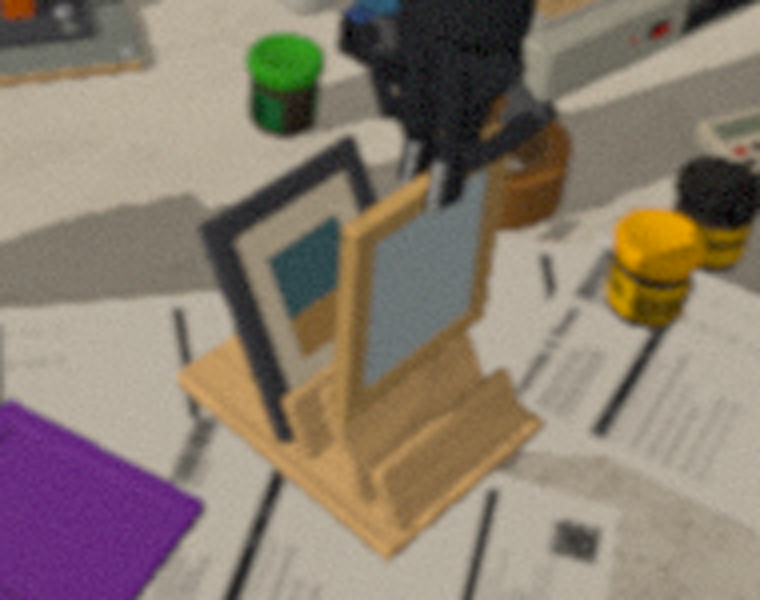

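```bash
python3 -m pendant '[[[0.1,0,-1],0,0.5],[[0.2,0,-2],0,0.5],[[0.2,0,-2],0,0.5],[[0.2,0,-2],0,0.5],[[0.2,0,-2],0,0.5],[[0.1,0,-1],0,0.5],[[0,0,0],0,0.5],[[0,0,0],0,0.5]]' 40;python3 st.py 463 150 320 67.8
python3 - <<'E'
from h import *
p,d=ctrl.get_image('wrist'); cv2.imwrite('pics/w14.png',p[:,:,::-1]); np.save('pics/w14d.npy',d)
E
```

```text
time: 19.55
ee_pos: [473.8, -304.6, 320.3]
orientation: [-0.054, -0.074, 0.996, -0.004]
contact_force: [-0.3, 0.1, -3.1]
opening: 0.128
z [-0.1077 -0.0157 -0.9941]
t 19.55 pos [ 473.8 -304.6  320.3] yaw_y 98.52 tilt 6.25 F [-0.3  0.1 -3.1] open 10.9 q [ 0.    0.32  0.59  1.59 -0.11  1.37  2.32]
move cm [-5.64 45.12 -0.56]
spin 0.536
```

View pics/w14.png

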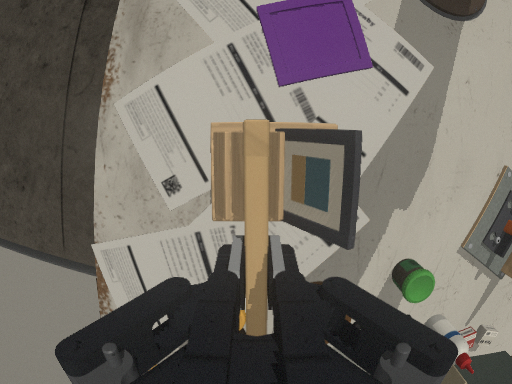

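```bash
python3 -m pendant '[[[0,0,0],0.134,0.5],[[0,0,0],0.134,0.5],[[0,0,0],0.134,0.5],[[0,0,0],0.134,0.5],[[0.4,1.2,0],0,0.5],[[0.8,2.3,0],0,0.5],[[0.9,2.7,0],0,0.5],[[0.9,2.7,0],0,0.5],[[0.9,2.7,0],0,0.5],[[0.9,2.7,0],0,0.5],[[0.9,2.7,0],0,0.5],[[0.9,2.7,0],0,0.5],[[0.9,2.7,0],0,0.5],[[0.9,2.7,0],0,0.5],[[0.9,2.7,0],0,0.5]]' 40;python3 st.py 505 268 300 67.8
```

```text
time: 21.1
ee_pos: [492.2, -3.4, 297.1]
orientation: [-0.064, 0.208, 0.976, -0.021]
contact_force: [0.7, -0.3, -4.0]
opening: 0.132
z [-0.1332 -0.0134 -0.991 ]
t 21.1 pos [492.2  -3.4 297.1] yaw_y 66.16 tilt 7.7 F [ 0.7 -0.3 -4. ] open 11.3 q [-0.55  0.22  0.56  1.75 -0.11  1.34  1.19]
move cm [ 9.96 25.27 -0.82]
spin -0.029
```

```bash
python3 -m pendant '[[[1,2.5,-0.2],-0.01,0.5],[[1,2.5,-0.2],-0.01,0.5],[[1,2.5,-0.2],-0.01,0.5],[[1,2.5,-0.2],0,0.5],[[1,2.5,-0.2],0,0.5],[[1,2.5,-0.2],0,0.5],[[1,2,0],0,0.5],[[0.5,1,0],0,0.5],[[0,0,0],0,0.5],[[0,0,0],0,0.5]]' 40;python3 st.py 505 268 290 67.8
```

```text
time: 22.1
ee_pos: [488.5, 202.6, 295.8]
orientation: [-0.071, 0.19, 0.979, -0.025]
contact_force: [0.4, 0.1, -3.5]
opening: 0.126
z [-0.148  -0.0213 -0.9888]
t 22.1 pos [488.5 202.6 295.8] yaw_y 68.32 tilt 8.6 F [ 0.4  0.1 -3.5] open 10.8 q [-0.8   0.3   0.44  1.65 -0.16  1.37  0.87]
move cm [0.87 6.71 0.19]
spin 0.009
```

```bash
python3 -m pendant '[[[0.2,1.5,0],0,0.5],[[0.3,2,0],0,0.5],[[0.2,1.7,0],0,0.5],[[0,0,0],0,0.5],[[0,0,0],0,0.5]]' 40;python3 st.py 507 270 250 67.8
python3 - <<'E'
from h import *
p,d=ctrl.get_image('wrist'); cv2.imwrite('pics/w15.png',p[:,:,::-1]); np.save('pics/w15d.npy',d)
p,d=ctrl.get_image('scene'); cv2.imwrite('pics/s15.png',cv2.resize(p[20:220,120:320,::-1],(600,600),interpolation=cv2.INTER_CUBIC)); np.save('pics/s15d.npy',d)
E
```

```text
time: 22.6
ee_pos: [503.7, 255.9, 292.2]
orientation: [-0.071, 0.192, 0.979, -0.025]
contact_force: [0.3, 0.0, -3.7]
opening: 0.129
z [-0.1475 -0.021  -0.9888]
t 22.6 pos [503.7 255.9 292.2] yaw_y 68.09 tilt 8.57 F [ 0.3  0.  -3.7] open 11.0 q [-0.83  0.37  0.42  1.57 -0.19  1.39  0.81]
move cm [-0.31  1.74  4.1 ]
spin 0.005
```

View pics/w15.png

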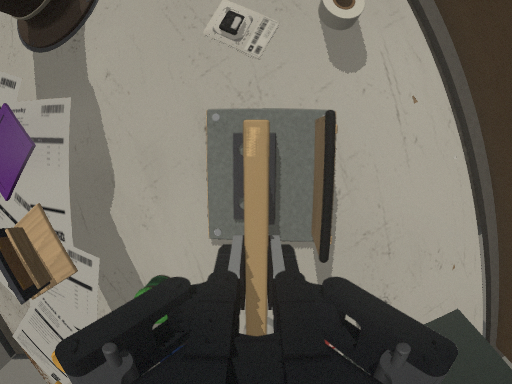

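View pics/s15.png

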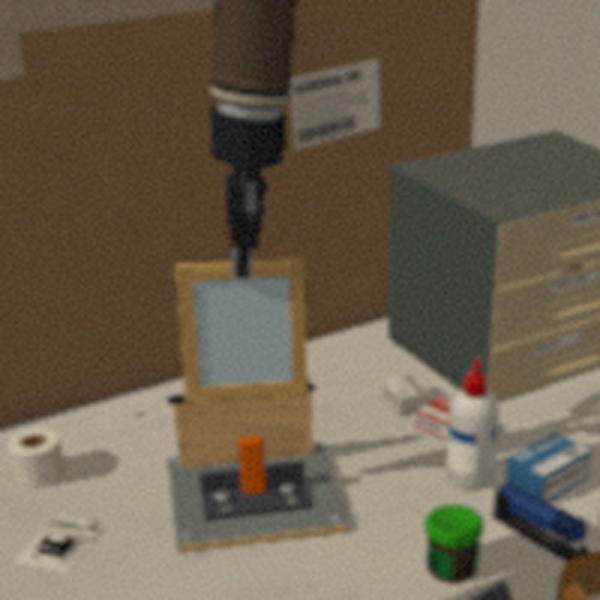

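Run:
```python
from h import *
np.set_printoptions(suppress=True,precision=2)
sc=ctrl.get_calibration('scene');d=np.load('pics/s15d.npy');P=cloud(sc,d)
m=np.zeros(d.shape,np.uint8)
f=lambda x,y:((x+.5)/3-.5+120,(y+.5)/3-.5+20)
poly=np.array([f(200,285),f(290,280),f(294,385),f(205,390)]).round().astype(int)
cv2.fillPoly(m,[poly],1); Q=P[m>0]; Q=Q[d[m>0]>0]
for _ in range(6):
    c=Q.mean(0);n=np.linalg.svd(Q-c)[2][2];r=(Q-c)@n;Q=Q[abs(r)<2*r.std()]
n*=np.sign(n@(-(sc['R'].T@sc['t'])-c)); print('n',n,'c',c,r.std())
yaw=np.radians(67.8);X=np.array([np.cos(yaw),np.sin(yaw),0]);Y=np.array([-X[1],X[0],0]);S=np.stack([X,Y,[0,0,1.]],1)
print('n stand',n@S,'lean deg',np.degrees(np.arctan2(n[2],-(n@X))),'yaw err',np.degrees(np.arctan2(-(n@Y),-(n@X))))
o=-sc['R'].T@sc['t'];org=np.array([502.2,256,0])
K=sc['K']
for x,y in [(176,263),(302,259),(308,398),(188,405)]:
    u,v=f(x,y);ray=sc['R'].T@np.array([(u-K[0,2])/K[0,0],(v-K[1,2])/K[1,1],1]);t=((c-o)@n)/(ray@n);print((x,y),(o+ray*t-org)@S)
s=ctrl.sense();print('tcp stand',(s['ee_pos']-org)@S,'tool z stand',toolR()[:,2]@S)
W,T=wcloud(np.load('pics/w15d.npy'),s['ee_pos'],toolR())
for u,v in [(257,150),(257,200),(257,230)]: print('top edge tool',T[v,u],'stand',(W[v,u]-org)@S)
```

```text
n [-0.38 -0.92  0.09] c [504.58 246.15 225.25] 1.8183940849005216
n stand [-1.    0.    0.09] lean deg 5.270606109597949 yaw err -0.15435583742730763
(176, 263) [  0.12  63.   313.6 ]
(302, 259) [ -0.77 -72.22 307.95]
(308, 398) [-16.04 -71.38 142.33]
(188, 405) [-15.16  66.62 147.92]
tcp stand [  0.21  -1.21 292.24] tool z stand [-0.07  0.13 -0.99]
top edge tool [ 57.     0.38 -12.65] stand [  1.81  53.69 312.08]
top edge tool [ 33.89   0.39 -13.55] stand [  1.77  30.65 309.99]
top edge tool [ 19.64   0.39 -15.7 ] stand [  1.87  16.24 310.28]
```

```bash
python3 st.py 511.2 280.7 230 67.8; python3 -m pendant '[[[-0.3,1,1],0.003,0.5],[[-0.2,1,1.3],0,0.5],[[-0.2,0.3,1.3],0,0.5],[[-0.1,0,1.3],0,0.5],[[0,0,0],0,0.5],[[0,0,0],0,0.5]]' 40;python3 st.py 511.2 280.7 180 67.8
```

```text
z [-0.1478 -0.0207 -0.9888]
t 22.7 pos [503.4 255.7 292.2] yaw_y 68.09 tilt 8.58 F [ 0.8  0.4 -2.9] open 11.1 q [-0.83  0.36  0.42  1.57 -0.19  1.39  0.81]
move cm [-0.57  3.07  5.99]
spin 0.005
time: 23.3
ee_pos: [512.3, 273.0, 234.9]
orientation: [-0.072, 0.194, 0.978, -0.026]
contact_force: [-0.5, 0.6, -3.8]
opening: 0.131
z [-0.1498 -0.0223 -0.9885]
t 23.3 pos [512.3 273.  234.9] yaw_y 67.81 tilt 8.71 F [-0.5  0.6 -3.8] open 11.2 q [-0.83  0.44  0.41  1.6  -0.22  1.29  0.81]
move cm [-0.31  1.1   5.42]
spin 0.0
```

```bash
python3 -m pendant '[[[0,0.6,0],0,0.5],[[-0.1,0.5,0.3],0,0.5],[[-0.1,0,1],0,0.5],[[-0.2,0,1.3],0,0.5],[[-0.15,0,1],0,0.5],[[0,0,0.5],0,0.5],[[0,0,0],0,0.5],[[0,0,0],0,0.5]]' 40;python3 st.py 511.2 280.7 165 67.8
python3 - <<'E'
from h import *
p,d=ctrl.get_image('scene'); cv2.imwrite('pics/s16.png',cv2.resize(p[60:220,140:300,::-1],(640,640),interpolation=cv2.INTER_CUBIC)[:600]); np.save('pics/s16d.npy',d)
p,d=ctrl.get_image('top'); cv2.imwrite('pics/t16.png',cv2.resize(p[155:255,108:208,::-1],(600,600),interpolation=cv2.INTER_CUBIC))
E
```

```text
time: 24.1
ee_pos: [515.9, 280.3, 189.6]
orientation: [-0.071, 0.195, 0.978, -0.025]
contact_force: [0.1, 0.8, -3.8]
opening: 0.129
z [-0.1492 -0.0218 -0.9886]
t 24.1 pos [515.9 280.3 189.6] yaw_y 67.77 tilt 8.67 F [ 0.1  0.8 -3.8] open 11.0 q [-0.82  0.49  0.39  1.64 -0.24  1.2   0.83]
move cm [0.12 0.05 2.5 ]
spin -0.001
```

View pics/s16.png

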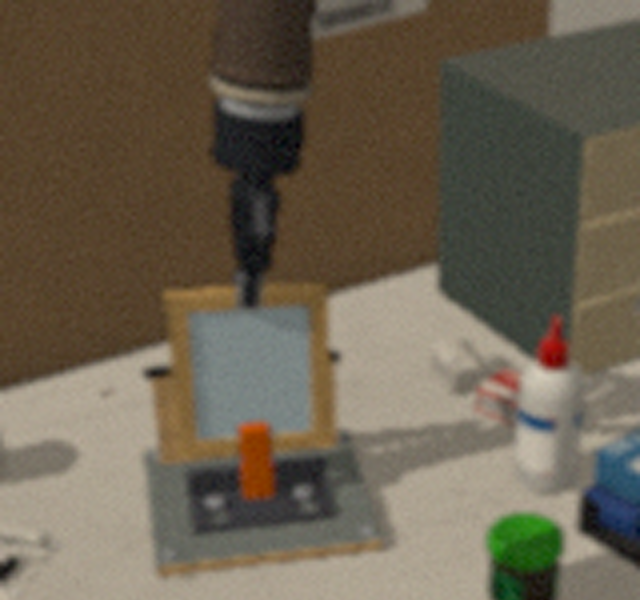

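View pics/t16.png

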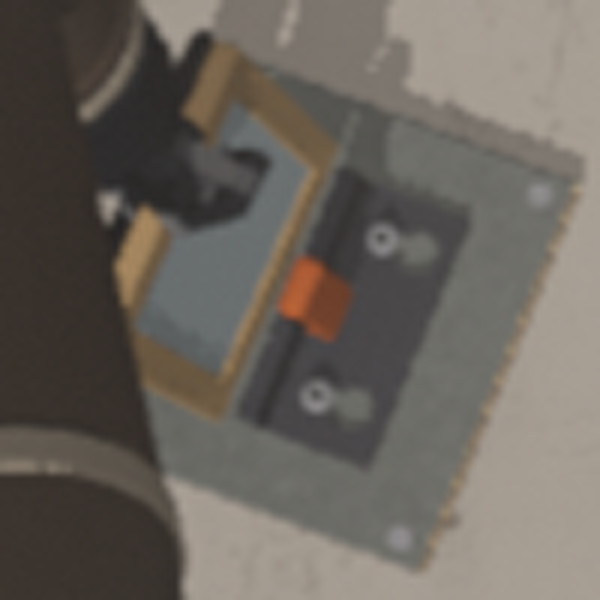

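```bash
python3 -m pendant '[[[0,0.3,0],0,0.5],[[-0.1,0,0.6],0,0.5],[[-0.1,0,0.6],0,0.5],[[-0.1,0,0.5],0,0.5],[[0,0,0.2],0,0.5],[[0,0,0],0,0.5]]' 25;python3 st.py 511.2 280.7 165 67.8
```

```text
time: 24.8
ee_pos: [517.6, 282.2, 169.6]
orientation: [-0.07, 0.195, 0.978, -0.024]
contact_force: [-0.1, -0.2, -3.5]
opening: 0.127
z [-0.1474 -0.0205 -0.9889]
t 24.8 pos [517.6 282.2 169.6] yaw_y 67.78 tilt 8.56 F [-0.1 -0.2 -3.5] open 10.9 q [-0.82  0.51  0.39  1.65 -0.25  1.17  0.83]
move cm [ 0.47 -0.34  0.55]
spin -0.0
```

```bash
python3 -m pendant '[[[0.2,0,0.3],0,0.5],[[0.1,0,0.3],0,0.5],[[0,0,0.2],0,0.5],[[0,0,0.1],0,0.5],[[0,0,0],0,0.5]]' 25;python3 st.py 511.2 280.7 165 67.8;python3 -m pendant '[[[0,0,0.2],0,0.5],[[0,0,0.2],0,0.5],[[0,0,0],0,0.5]]' 25;python3 st.py 511.2 280.7 165 67.8
```

```text
time: 25.3
ee_pos: [513.1, 283.3, 160.5]
orientation: [-0.07, 0.194, 0.978, -0.024]
contact_force: [-0.3, -0.2, -3.4]
opening: 0.129
z [-0.1473 -0.0203 -0.9889]
t 25.3 pos [513.1 283.3 160.5] yaw_y 67.79 tilt 8.55 F [-0.3 -0.2 -3.4] open 11.0 q [-0.82  0.51  0.38  1.67 -0.26  1.14  0.83]
move cm [ 0.13 -0.34 -0.41]
spin -0.0
time: 25.6
ee_pos: [512.7, 283.3, 156.4]
orientation: [-0.07, 0.194, 0.978, -0.024]
contact_force: [0.2, 0.5, -3.1]
opening: 0.126
z [-0.1468 -0.0201 -0.989 ]
t 25.6 pos [512.7 283.3 156.4] yaw_y 67.79 tilt 8.52 F [ 0.2  0.5 -3.1] open 10.8 q [-0.82  0.52  0.38  1.68 -0.26  1.14  0.84]
move cm [ 0.15 -0.36 -0.82]
spin -0.0
```

```bash
python3 -m pendant '[[[0,0,0.2],0,0.5],[[0,0,0],0,0.5]]' 25|grep -E "ee_pos|force";python3 -m pendant '[[[0,0,0.2],0,0.5],[[0,0,0],0,0.5]]' 25|grep -E "ee_pos|force";python3 -m pendant '[[[0,0,0.2],0,0.5],[[0,0,0],0,0.5]]' 25|grep -E "ee_pos|force"
python3 - <<'E'
from h import *
p,d=ctrl.get_image('scene'); cv2.imwrite('pics/s17.png',cv2.resize(p[60:220,140:300,::-1],(640,640),interpolation=cv2.INTER_CUBIC)[:600]); np.save('pics/s17d.npy',d)
E
```

```text
ee_pos: [512.6, 284.0, 155.7]
contact_force: [0.4, -0.4, -1.7]
ee_pos: [512.5, 284.8, 155.7]
contact_force: [-0.2, -0.7, -1.8]
ee_pos: [512.4, 285.7, 155.6]
contact_force: [-0.4, -1.6, -1.2]
```

View pics/s17.png

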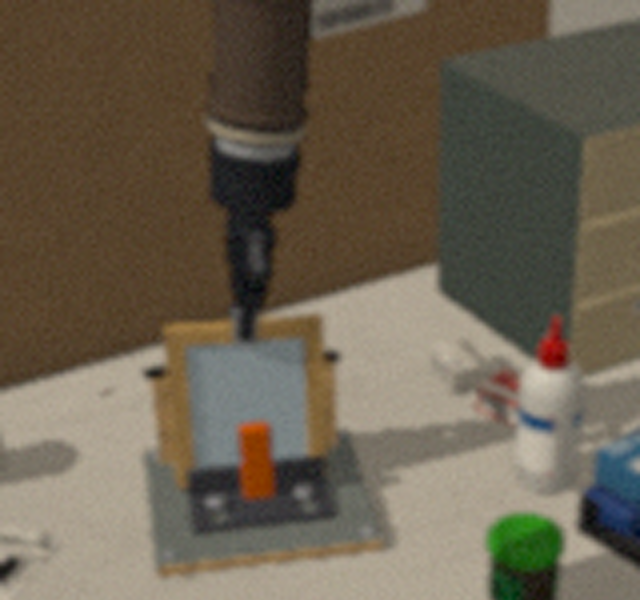

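```bash
python3 -m pendant '[[[0,0,0],0,1.6],[[0,0,0],0,2.0],[[0,0,0],0,2.4],[[0,0,0],0,2.4]]' 20;python3 st.py
python3 - <<'E'
from h import *
p,d=ctrl.get_image('wrist'); cv2.imwrite('pics/w18.png',p[:,:,::-1])
p,d=ctrl.get_image('scene'); cv2.imwrite('pics/s18.png',cv2.resize(p[60:220,140:300,::-1],(640,640),interpolation=cv2.INTER_CUBIC)[:600]); np.save('pics/s17d.npy',d)
E
```

```text
time: 26.65
ee_pos: [513.0, 285.5, 155.0]
orientation: [-0.069, 0.194, 0.978, -0.021]
contact_force: [0.3, 0.4, -0.9]
opening: 0.279
z [-0.1436 -0.0139 -0.9895]
t 26.65 pos [513.  285.5 155. ] yaw_y 67.78 tilt 8.3 F [ 0.3  0.4 -0.9] open 23.8 q [-0.82  0.52  0.38  1.68 -0.26  1.13  0.84]
```

View pics/w18.png

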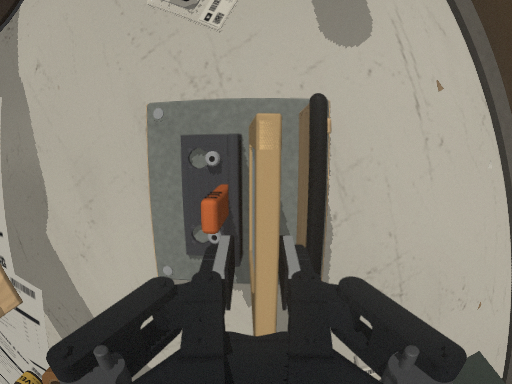

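View pics/s18.png

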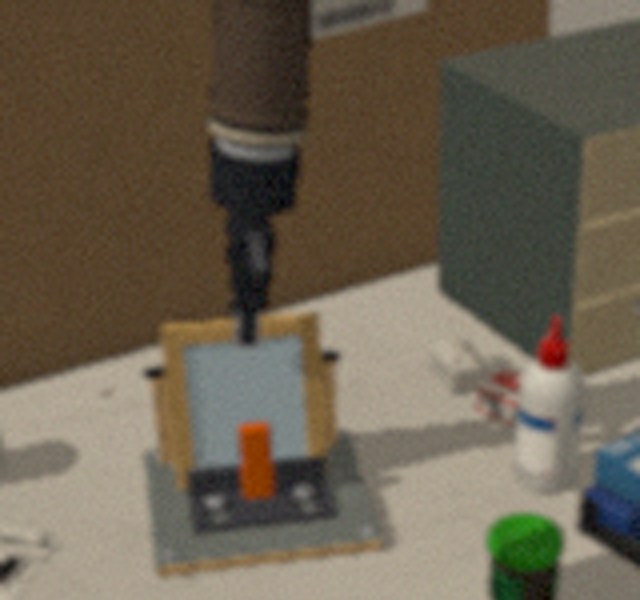

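The mirror's foot is on the base behind the fence, and the board rests loosely against the wall-side finger. Now I'll let it lean over with the fingers.

```bash
python3 -m pendant '[[[0,0.4,0.05],0,2.5],[[0,0.6,0.1],0,2.5],[[0,0.6,0.15],0,2.5],[[0,0.6,0.2],0,2.5],[[0,0,0],0,2.5]]' 20;python3 st.py
python3 - <<'E'
from h import *
p,d=ctrl.get_image('wrist'); cv2.imwrite('pics/w19.png',p[:,:,::-1])
E
```

```text
time: 27.25
ee_pos: [521.4, 308.6, 147.9]
orientation: [-0.069, 0.194, 0.978, -0.02]
contact_force: [1.1, 1.2, 0.7]
opening: 0.292
z [-0.1431 -0.0131 -0.9896]
t 27.25 pos [521.4 308.6 147.9] yaw_y 67.82 tilt 8.26 F [1.1 1.2 0.7] open 24.9 q [-0.83  0.55  0.37  1.64 -0.28  1.13  0.82]
```

View pics/w19.png

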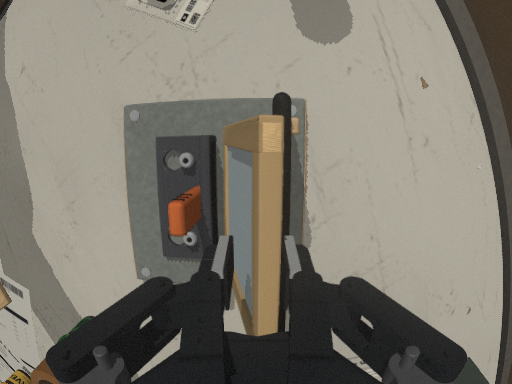

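```bash
python3 -m pendant '[[[0,0.5,0.12],0,2.7],[[0,0.5,0.15],0,2.7],[[0,0.5,0.15],0,2.8],[[0,0.4,0.1],0,2.8],[[0,0,0],0,2.8]]' 20;python3 st.py
python3 - <<'E'
from h import *
p,d=ctrl.get_image('wrist'); cv2.imwrite('pics/w20.png',p[:,:,::-1])
E
```

```text
time: 27.8
ee_pos: [528.2, 326.7, 140.9]
orientation: [-0.069, 0.194, 0.978, -0.021]
contact_force: [0.2, -0.2, -0.9]
opening: 0.327
z [-0.1438 -0.0139 -0.9895]
t 27.8 pos [528.2 326.7 140.9] yaw_y 67.79 tilt 8.3 F [ 0.2 -0.2 -0.9] open 28.0 q [-0.84  0.59  0.37  1.6  -0.29  1.14  0.8 ]
```

View pics/w20.png

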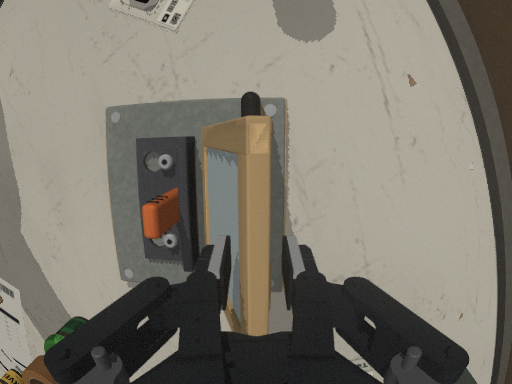

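```bash
cat > pose.py <<'E'
from h import *
import sys
np.set_printoptions(suppress=True,precision=3)
sc=ctrl.get_calibration('scene');p,d=ctrl.get_image('scene');P=cloud(sc,d)
cv2.imwrite(f'pics/{sys.argv[1]}.png',cv2.resize(p[60:220,140:300,::-1],(640,640),interpolation=cv2.INTER_CUBIC)[:600])
yaw=np.radians(67.8);X=np.array([np.cos(yaw),np.sin(yaw),0]);Y=np.array([-X[1],X[0],0]);S=np.stack([X,Y,[0,0,1.]],1)
q=(P-np.array([502.2,256,0]))@S
hsv=cv2.cvtColor(p,cv2.COLOR_RGB2HSV)
k=(abs(q[...,1])<48)&(q[...,2]>55)&(q[...,2]<125)&(q[...,0]>10)&(q[...,0]<90)&(d>0)
k[:]=k
Q=q[k]
for _ in range(8):
    c=Q.mean(0);n=np.linalg.svd(Q-c)[2][2];r=(Q-c)@n;Q=Q[abs(r)<2*r.std()]
n*=-np.sign(n[0]); print(len(Q),'n',n,'rms',r.std(),'lean',np.degrees(np.arcsin(n[2])),'yawerr',np.degrees(np.arctan2(n[1],-n[0])))
# front plane X at z=12 and z=40
for z in (12,14.5,150): print('front X at z',z,c[0]-(n[2]*(z-c[2]))/n[0])
m=k&(abs((q-c)@n)<4)
# lateral extents using wider mask
w=(q[...,2]>50)&(q[...,2]<150)&(abs((q-c)@n)<5)&(abs(q[...,1])<110); print('Y extents',np.percentile(q[w][:,1],[1,50,99]),'zmax',q[w][:,2].max())
E
python3 pose.py s20
```

```text
407 n [-0.927  0.007  0.374] rms 1.975275108733727 lean 21.962872681387548 yawerr 0.4059136960949856
front X at z 12 15.038519691801294
front X at z 14.5 16.04672662382501
front X at z 150 70.69154233951039
Y extents [-67.033   6.031  69.886] zmax 149.74558576860505
```

View pics/s20.png

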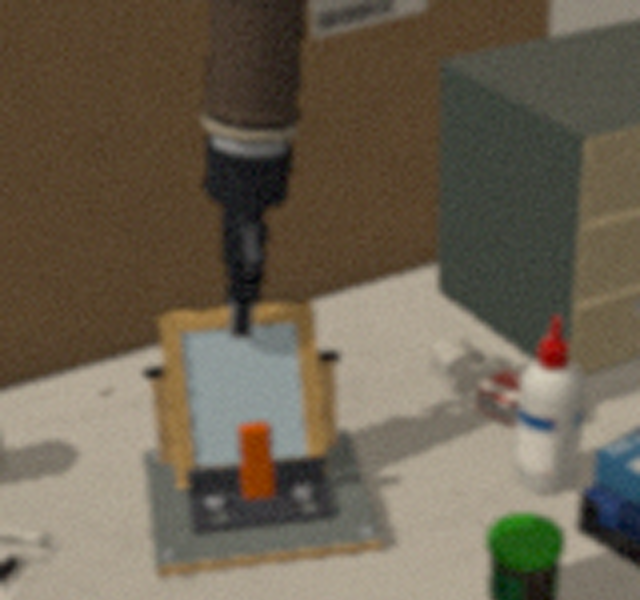

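The mirror leans 22° on the rail with its foot still a few mm off the fence. I'll release it and see whether the foot slides home.

```bash
python3 -m pendant '[[[0,0,0],0,3.4],[[0,0,0],0,4],[[0,0,0],0,4.5],[[0,0,0],0,4.5]]' 20;python3 st.py; python3 pose.py s21
python3 - <<'E'
from h import *
p,d=ctrl.get_image('wrist'); cv2.imwrite('pics/w21.png',p[:,:,::-1])
E
```

```text
time: 28.3
ee_pos: [528.3, 325.2, 141.4]
orientation: [-0.069, 0.195, 0.978, -0.021]
contact_force: [0.7, 0.1, -0.1]
opening: 0.524
z [-0.1435 -0.0141 -0.9895]
t 28.3 pos [528.3 325.2 141.4] yaw_y 67.71 tilt 8.29 F [ 0.7  0.1 -0.1] open 44.8 q [-0.84  0.58  0.37  1.6  -0.28  1.14  0.8 ]
427 n [-0.927  0.01   0.375] rms 2.179102414424164 lean 22.010685681719018 yawerr 0.5951178521599884
front X at z 12 15.141538018652852
front X at z 14.5 16.152200501538008
front X at z 150 70.93010707391352
Y extents [-67.018   2.128  69.946] zmax 149.76323903355214
```

View pics/w21.png

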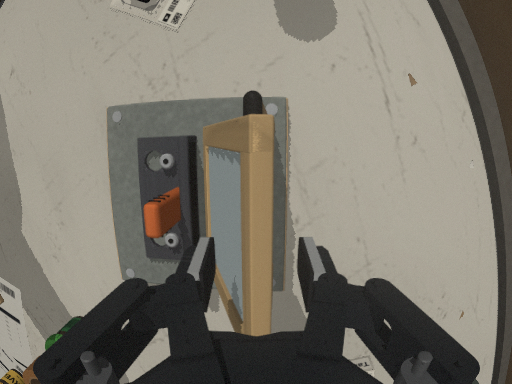

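The scene fit and the wrist view agree: lean is about 22° with a ~6 mm gap (fence col 196, mirror foot col 205), so the foot hasn't slid. A light press down on the top edge with closed fingers should slide it to the fence.

```bash
python3 -m pendant '[[[0.1,0,-1.5],0,4.5],[[0.2,0,-2],0,4.5],[[0.2,0,-1.5],0,4.5],[[0,0,0],0,0],[[0,0,0],0,0],[[0,0,0],0,0],[[0,0,0],0,0]]' 20;python3 st.py 530 330 175 67.8
python3 - <<'E'
from h import *
p,d=ctrl.get_image('wrist'); cv2.imwrite('pics/w22.png',p[:,:,::-1])
E
python3 pose.py s22
```

```text
time: 29.1
ee_pos: [531.3, 327.8, 196.0]
orientation: [-0.069, 0.195, 0.978, -0.021]
contact_force: [-0.3, -0.1, -0.3]
opening: 0.0
z [-0.1429 -0.0138 -0.9896]
t 29.1 pos [531.3 327.8 196. ] yaw_y 67.69 tilt 8.26 F [-0.3 -0.1 -0.3] open 0.0 q [-0.85  0.54  0.38  1.54 -0.26  1.24  0.78]
move cm [-0.06  0.3   2.09]
spin -0.002
397 n [-0.933 -0.003  0.361] rms 1.6776589269967839 lean 21.142099081804243 yawerr -0.15625628190810056
front X at z 12 16.307412225803027
front X at z 14.5 17.27419655992499
front X at z 150 69.67390746933555
Y extents [-65.551   4.112  70.066] zmax 149.80219933333242
```

View pics/w22.png

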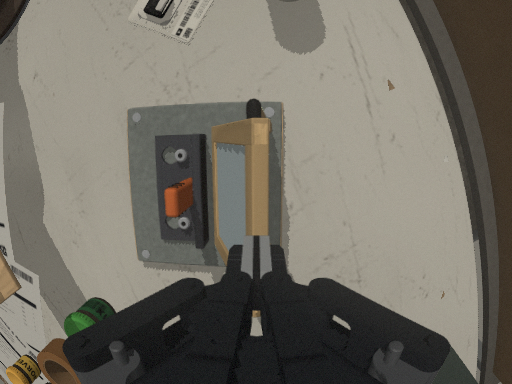

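```bash
python3 -m pendant '[[[-0.1,0.1,1],0,0],[[-0.1,0.1,0.9],0,0],[[-0.1,0,0.5],0,0],[[0,0,0],0,0],[[0,0,0],0,0]]' 20|grep -E "pos|force"
for i in 1; do :; done; python3 -m pendant '[[[0,0.02,0.2],0,0],[[0,0,0],0,0]]' 20|grep -E "pos|force";python3 -m pendant '[[[0,0.02,0.2],0,0],[[0,0,0],0,0]]' 20|grep -E "pos|force"; python3 st.py
```

```text
ee_pos: [530.3, 327.6, 167.1]
contact_force: [0.7, -0.1, 0.4]
ee_pos: [530.5, 327.8, 165.5]
contact_force: [0.3, 0.2, 0.9]
ee_pos: [530.8, 328.5, 164.5]
contact_force: [0.0, -0.2, 0.3]
z [-0.1437 -0.0144 -0.9895]
t 30.1 pos [530.8 328.5 164.5] yaw_y 67.69 tilt 8.3 F [ 0.  -0.2  0.3] open -0.1 q [-0.84  0.57  0.38  1.57 -0.28  1.19  0.79]
```

```bash
for i in 1; do python3 -m pendant '[[[0,0.03,0.2],0,0],[[0,0,0],0,0]]' 20|grep -E "pos|force";python3 -m pendant '[[[0,0.03,0.2],0,0],[[0,0,0],0,0]]' 20|grep -E "pos|force"; done; python3 pose.py s23
```

```text
ee_pos: [531.0, 329.2, 163.1]
contact_force: [0.2, 0.1, 0.8]
ee_pos: [531.3, 329.7, 162.1]
contact_force: [-1.8, -0.4, 4.7]
438 n [-0.908 -0.015  0.42 ] rms 2.0517130338829537 lean 24.81508203800017 yawerr -0.9523377781931578
front X at z 12 8.827075700291097
front X at z 14.5 9.983196250471927
front X at z 150 72.64493007027282
Y extents [-67.694   6.636  70.078] zmax 149.99745779361032
```

It slid: lean is now 24.8°, and the force rose to 4.7 N as the foot met the fence. Rising away and checking.

```bash
python3 -m pendant '[[[0,0,-1],0,0],[[0.3,0,-2.5],0,0],[[0.5,0,-4],0,0],[[0.5,0,-4],0,0],[[0.3,0,-3],0,0],[[0,0,0],0,0]]' 20|grep -E "time|pos|force"; python3 pose.py s24
python3 - <<'E'
from h import *
p,d=ctrl.get_image('wrist'); cv2.imwrite('pics/w24.png',p[:,:,::-1])
p,d=ctrl.get_image('top'); cv2.imwrite('pics/t24.png',p[:,:,::-1])
E
```

```text
time: 31.15
ee_pos: [536.3, 336.2, 312.0]
contact_force: [-0.1, 0.3, -0.0]
440 n [-0.903 -0.004  0.429] rms 2.0448341424315535 lean 25.388769197444645 yawerr -0.2729213199234093
front X at z 12 7.656834504187877
front X at z 14.5 8.843334774492135
front X at z 150 73.15164942498312
Y extents [-66.841   3.963  70.307] zmax 149.9055983887377
```

View pics/w24.png

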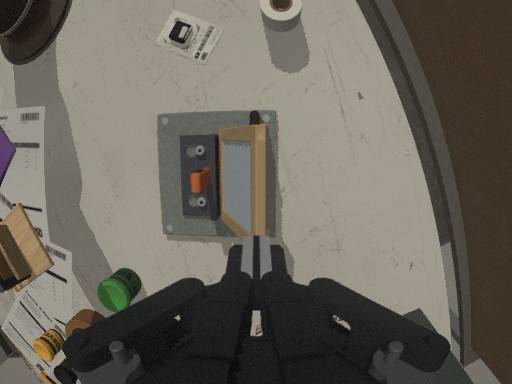

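View pics/s24.png

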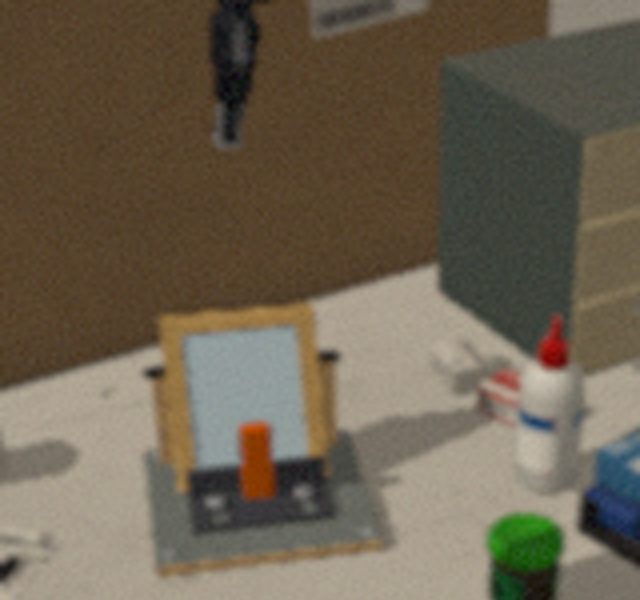

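View pics/t24.png

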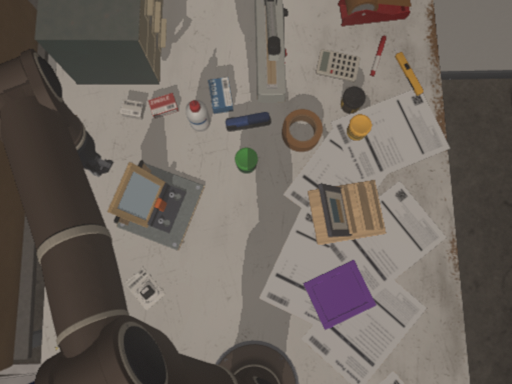

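The mirror's foot is against the fence and its back is on the rail: lean 25.4°, yaw within 0.3°, centred within about 2 mm. The screws are still at the slot ends. The picture, bottle, tape and tubs are at the same pixels as at the start, and the robot is clear.

```bash
python3 -c "
from plant import ctrl
print(ctrl.sign_off())"
```

```text
the job is handed in; nothing more can be done
None
```

The foot stop is locked on both screws and let go. The mirror is leaning on the stand against its fence, and I handed the job in at about 31 s of the 61 s allowed.

- **Stop:** In the last pictures both screw shanks sit at the slot ends. Pulling another 5 mm moved the stop only 0.6 mm, and before the pull I measured its plate flat on the base.
- **Mirror:** By my final depth fit it leans 25.4° with the glass facing out, is within about 0.3° of square, and is centred within about 2 mm. The foot is against the fence.
- **Everything else:** The dark picture, bottle, tape roll and tubs show no visible shift in the top view. The arm was about 150 mm above the mirror and touching nothing.

Two checks were off along the way:

- **Foot short of the fence:** After the first release the mirror leaned only about 22°, with its foot roughly 6 mm from the fence. A light press of about 5 N on its top edge slid it home.
- **Tool tilt:** The tool drifted to about 8° off vertical over the long moves. The pendant has no way to correct that, so I allowed for it when placing the mirror.

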